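# Snap the pour lid onto the storage jug and prove the catch

## Task

Close the dark teal storage jug: take its ivory pour lid off the chopping board, turn it so that the spout points straight away from the jug's handle, press it onto the neck of the standing jug until it clicks, and keep pressing firmly for about a second so that it is fully home all round. Then prove the catch: lift the jug by the lid's grip alone, upright, about ten centimetres off the worktop, and finish while still holding it up there, quite still; leave the garlic, tomato and spice jar alone.

Things in the scene. Friction and masses are not known exactly. Their poses are not given: they have to be found in the camera images.
- jug: dark teal plastic storage jug, loose, about 0.26 kg, standing upright and open: round body 82 mm across, 130 mm high. Origin: centre of its underside; z up through the neck. Its D-shaped handle sticks out at +x, to 75 mm from the axis; at the start it points roughly to the robot's right, up to 50 degrees off.
- jug_rim (a point): centre of the jug's mouth, level with its rim, 130 mm above its foot. The outside of the neck is 43 mm across at the rim, widens as a cone over 8 mm of depth to a snap bead 57 mm across, and has a groove 48 mm across below the bead, 10 to 17 mm under the rim.
- lid: ivory pour lid that snaps on, loose, about 60 g, lying right way up on the board: disc and skirt 72 mm across. Origin: centre of the skirt's lower edge; z up. Disc from z = 16 to 20 mm. The spout with a dark teal flap sticks out at -x: closed rightly, lid and jug have the same yaw, and the lid's origin lies 114 mm above the jug's foot on the jug's axis.
- lid_seat (a point): centre of the disc's underside, 16 mm above the lid's lower edge: meets point jug_rim when home. Four spring fingers round it must spread over the neck's bead: resistance starts about 9 mm above home, grows to 6 to 12 N 5 to 6 mm above home, drops suddenly as they ride over it and click in 4 to 2 mm above home, then rises hard as disc meets rim. Clicked, they carry the jug with 0.5 mm of play.
- lid_spout (a point): tip of the lid's spout, 50 mm from the lid's axis towards its -x
- lid_grip (a point): middle of the lid's grip bar, on the lid's axis, 36 mm above the lid's lower edge. The bar is 14 mm thick (along the lid's y), 46 mm long (along x) and stands on the disc from z = 20 to 44 mm in the lid's frame.
- board: wooden chopping board 150 x 220 x 22 mm, fixed; origin at the centre of its underside, its top 22 mm up; the lid lies on it
- garlic: garlic bulb, 56 mm, loose, left alone; origin under its centre
- spice_jar: spice jar with a green cap, 46 mm across, 106 mm high, loose, left alone; origin under its centre
- tomato: tomato, 62 mm, loose, left alone; origin under its centre
Not all that is in view belongs to the job. What is shaped like the lid but orange is not meant.

How it is judged (in metres and radians):
On the way, in this order (a step that is already met when the one before it is completed fails the run):
1. the lid is lifted clear of the board (z of lid in the frame of board above 0.05 m and contact force between lid and the fingers above 0.5 N), for 0.1 s.
2. the lid is clicked fully home on the standing jug, spout away from the handle, and is still pressed down after the click (z of lid in the frame of jug between 0.11 and 0.1162 m and distance between jug_rim and lid_seat below 0.005 m and angle between the z axis of lid and the z axis of jug, either way round below 0.06 rad and x of lid_spout in the frame of jug below -0.035 m and y of lid_spout in the frame of jug between -0.013 and 0.013 m and contact force between lid and jug above 4 N and height (world z) of jug below 0.004 m and angle between jug's own z axis and vertical below 0.08 rad), for 0.4 s.
At the end, for the whole second after the job is handed in: the jug hangs still and upright (0.2 rad) from its lid, foot 60 to 160 mm above the worktop; the lid is clicked home (within 2.5 mm, level to 0.07 rad), spout within 15 degrees of straight away from the handle; the fingers hold the lid, the robot does not touch the jug (height (world z) of jug between 0.06 and 0.16 m and angle between jug's own z axis and vertical below 0.2 rad and linear speed of jug below 0.03 m/s and angular speed of jug below 0.3 rad/s and z of lid in the frame of jug below 0.1165 m and distance between jug_rim and lid_seat below 0.005 m and angle between the z axis of lid and the z axis of jug, either way round below 0.07 rad and x of lid_spout in the frame of jug below -0.035 m and y of lid_spout in the frame of jug between -0.013 and 0.013 m and contact force between lid and the fingers above 1 N and contact force between jug and the fingers below 0.3 N and contact force between jug and the arm below 0.3 N and contact force between jug and board below 0.1 N); the arm keeps its last pose, push and grip.
It fails at once if the garlic was moved (distance of garlic from where it was at the start of the episode above 0.03 m).
It fails at once if the spice jar was moved (distance of spice_jar from where it was at the start of the episode above 0.03 m).
It fails at once if the tomato was moved (distance of tomato from where it was at the start of the episode above 0.03 m).
It fails at once if the jug was tipped over (angle between jug's own z axis and vertical above 0.5 rad).
It also fails if it takes over 45 s, if anything falls off the work surface, if the arm or the gripper's body presses on something with over 40 N, if the wrist force passes 120 N, or if a joint passes its speed limit or range.

## Robot

A 6-joint arm with a two-finger parallel gripper is mounted at the origin on a cart in front of the work surface, level with it; the furniture and walls round the work are solid. World frame = base frame: x ahead of the robot, y to its left, z up, the work surface at z = 0. Lengths are in m, angles in degrees, forces in N, time in s.
With the tool pointing down it reaches from about 0.3 to 0.75 m from the base axis. Payload 8.5 kg.
Tool frame: the origin (TCP) lies at the very end of the fingers, on their centre line; the grasp point (between the pads) lies 19 mm behind it (env.grip_depth is the z of the grasp point in the tool frame, in m); z points along the fingers, y is the direction in which the jaws open and shut (so a half turn about z gives the same grasp; the last joint's range is limited). The gripper opens to 85 mm and grips with 20 to 120 N. Pads are 22 mm wide; open, the fingers measure 114 mm over their backs; the gripper's body (76 mm by 85 mm) begins 54 mm behind the grasp point. The pads swing forward as they close: fully open they stand 13 mm farther back than shut.
Start: joints at [52.408, 21.807, 74.336, -0, 83.858, -12.336], TCP at [0.235, 0.497, 0.193] pointing down, gripper open.
Joint ranges: [-178.18, 178.18], [-50.72, 133.34], [12.68, 142.11], [-81.47, 261.47], [9.98, 163.14], [-165.26, 165.26]. Speed limits (degrees/s): [136.94, 136.94, 180, 180, 180, 180].

## Interface

Orientations are given as a 3x3 rotation matrix whose columns are the frame's x, y, z axes.
In Python, from rig import env gives the robot as it stands.
- The arm moves only by the tool apply_moves, never from a script. Its argument "plan" is a list of rows, each an object of numbers: "tx", "ty", "tz": the shift along the world's x, y, z in mm; "rx", "ry", "rz": the turn, a rotation vector about the world's x, y, z in rad; "jaw": the opening, from -1 (shut) to 1 (fully open). A call has 1 to 12 rows; each row is the pose to reach, as a shift and turn from the pose measured when the call began; what a row does not reach only later rows make up. A row lasts 1/10 s, in which the tool goes at most 50 mm and 8.59 degrees, less where a joint would pass 70% of its speed; a pose out of reach is approached as far as the arm can. A call with a gripper value outside its range is refused whole. The fingers move at their own pace and stop on an object; "grip_force" is the grip in N (left out, the last holds). Time passes only in rows, so rows that repeat a pose let the fingers close. It gives the time, the measured TCP pose, the force and the opening at its end, in the units of the state.
- env.observe(): the state, without advancing time (a new reading comes with each control period).
- env.get_image(name): name is "scene" or "top" or "wrist"; returns a dict with "image" (384x512x3 uint8, red, green, blue), "intrinsics" (3x3 intrinsics, pixels), "world_from_camera" (4x4, takes a point from camera to world coordinates). Camera axes: x right, y up, looking along -z (the intrinsics and any distortion apply to the point x, -y, -z); pixel columns grow to the right and rows downward; lengths in m; the calibration is good to about 2 mm. The wrist camera is an equidistant fisheye: a pixel r from the principal point sees the ray r / f radians off the axis. A picture is of the moment at which its call begins. There is no depth.
- env.close_job(): hands the job in, once; it reports no verdict.
The state is a dict: "time_s": time; "q": joint angles; "qvel": joint speeds; "joint_efforts": joint torques, N m; "position": TCP position; "tool_rot": TCP orientation; "ft_force": force on the tool from outside, world axes, zero at the start; "wrist_torque": the same for the moment, N m; "grip_width": finger opening in m.
Only numpy, scipy, OpenCV 4.12 (cv2) and the standard library are available. Lean on these libraries where they do the work, as an engineer would, in place of code of your own. Each camera call takes 0.05 s, during which the arm holds its last target.

## Working session

There is one attempt and no reset: what is moved stays moved. The work goes in short steps, Python scripts to look and compute and a tool call to move; the robot and the scene stay as the last step left them, time stands still between calls to the robot, and variables do not carry over. Pictures are saved under pics/ and viewed, and the job is handed in when it is done.

Besides the shell and the picture viewer there is one more tool, called after ">>>" by a JSON object that holds its "fn" and its "kwargs", one argument or row to a line. apply_moves: Moves the arm, as the interface text tells. Its arguments: {"type":"object","properties":{"plan":{"type":"array","items":{"type":"object","properties":{"tx":{"type":"number"},"ty":{"type":"number"},"tz":{"type":"number"},"rx":{"type":"number"},"ry":{"type":"number"},"rz":{"type":"number"},"jaw":{"type":"number"}}}},"grip_force":{"type":"number"}},"required":["plan"]}

```bash
ls; mkdir -p pics
python3 - <<'E'
from rig import env
import cv2,numpy as np
s=env.observe();print(s)
for n in["scene","top","wrist"]:
    d=env.get_image(n);cv2.imwrite(f"pics/{n}0.png",d["image"][:,:,::-1]);print(n,d["intrinsics"],d["world_from_camera"])
    np.savez(f"pics/{n}0.npz",**d)
E
```

```text
pics
{'time_s': 0.0, 'q': array([ 5.24071971e+01,  2.18418149e+01,  7.43843037e+01,  1.39423913e-05,
        8.38593264e+01, -1.23356742e+01]), 'qvel': array([ 0.0390744 ,  0.09942627, -0.05428861,  0.03085931, -0.12662876,
       -0.01801996]), 'joint_efforts': array([ 8.92275557e-05, -4.48477471e+01, -2.31276190e+01, -2.50286876e-04,
        4.88364341e-03, -1.02706699e-05]), 'position': array([0.23445803, 0.49713773, 0.19280675]), 'tool_rot': array([[-9.04401908e-01,  4.26680630e-01, -9.09950074e-04],
       [ 4.26681481e-01,  9.04401193e-01, -1.18150474e-03],
       [ 3.18834747e-04, -1.45681398e-03, -9.99998888e-01]]), 'ft_force': array([ 0.56066307, -0.0553597 ,  0.29520127]), 'wrist_torque': array([-0.01568361, -0.03337836, -0.03282412]), 'grip_width': 0.08573651281264201}
scene [[493.750138     0.         254.25478776]
 [  0.         493.750138   190.69721969]
 [  0.           0.           1.        ]] [[-0.88120243  0.33921739 -0.32926259  0.03099109]
 [-0.47237382 -0.60444832  0.64148671  1.29076225]
 [ 0.01858123  0.72081467  0.69287874  1.14928426]
 [ 0.          0.          0.          1.        ]]
top [[387.71353816   0.         254.83481946]
 [  0.         387.71353816 190.25248596]
 [  0.           0.           1.        ]] [[ 1.79754175e-02  9.96009966e-01 -8.74130022e-02  4.43003605e-01]
 [-9.99837548e-01  1.80226448e-02 -2.48974182e-04  3.14202531e-01]
 [ 1.32743272e-03  8.74032772e-02  9.96172126e-01  1.28017880e+00]
 [ 0.00000000e+00  0.00000000e+00  0.00000000e+00  1.00000000e+00]]
wrist [[297.31863964   0.         258.68755653]
 [  0.         297.31863964 189.89804109]
 [  0.           0.           1.        ]] [[ 0.42575146 -0.87038355 -0.247322    0.17238477]
 [ 0.90483956  0.40922766  0.11746525  0.52703394]
 [-0.00102882 -0.27379773  0.96178675  0.37398081]
 [ 0.          0.          0.          1.        ]]
```

View pics/scene0.png

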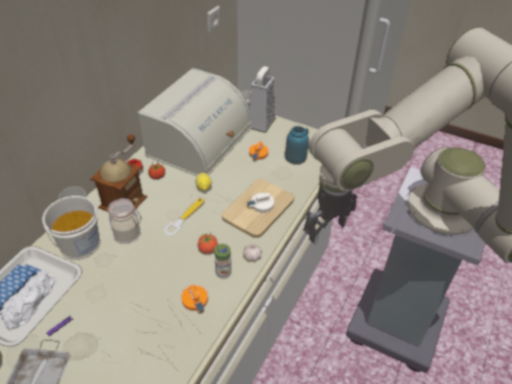

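View pics/top0.png

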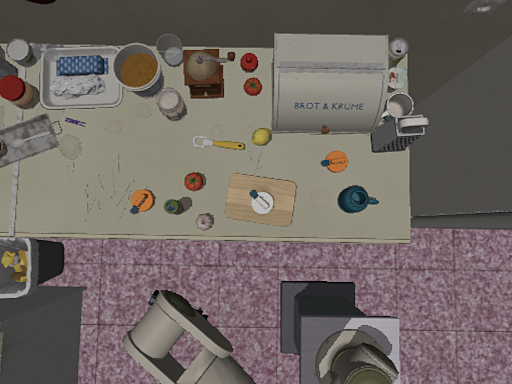

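View pics/wrist0.png

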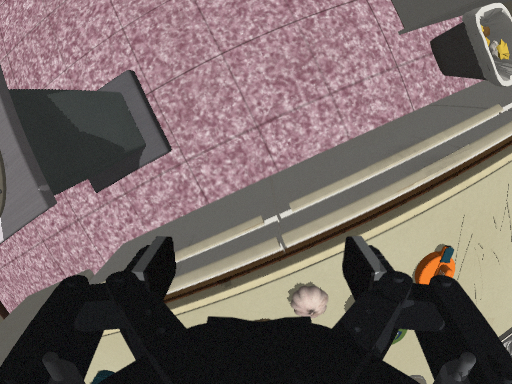

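The candidates are all in the top image. The ivory lid on the board is at (262,202), and the orange lids are at (336,161) and (142,201), which are not meant. The jug is at (355,198) with its handle to the right. I'll check close crops next.

```bash
cat > h.py <<'E'
import numpy as np,cv2
def load(n): return np.load(f"pics/{n}.npz")
def ray(d,u,v):
    K=d["intrinsics"];T=d["world_from_camera"]
    r=np.array([(u-K[0,2])/K[0,0],-(v-K[1,2])/K[1,1],-1.]);return T[:3,3],T[:3,:3]@r
def at(d,u,v,z):
    o,r=ray(d,u,v);return o+r*(z-o[2])/r[2]
def proj(d,P):
    K=d["intrinsics"];T=d["world_from_camera"];p=T[:3,:3].T@(np.asarray(P,float)-T[:3,3])
    return K[0,2]+K[0,0]*p[0]/-p[2],K[1,2]-K[1,1]*p[1]/-p[2]
def crop(n,u0,v0,w,h,s,out):
    im=cv2.imread(f"pics/{n}.png")[v0:v0+h,u0:u0+w];cv2.imwrite(out,cv2.resize(im,None,fx=s,fy=s,interpolation=cv2.INTER_CUBIC))
E
python3 -c "
from h import *
crop('top0',220,165,80,60,10,'pics/c_lid.png');crop('top0',320,170,80,60,10,'pics/c_jug.png');crop('scene0',225,180,80,60,10,'pics/c_lids.png');crop('scene0',265,115,80,60,10,'pics/c_jugs.png')"
```

```text
(no output)
```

View pics/c_lid.png

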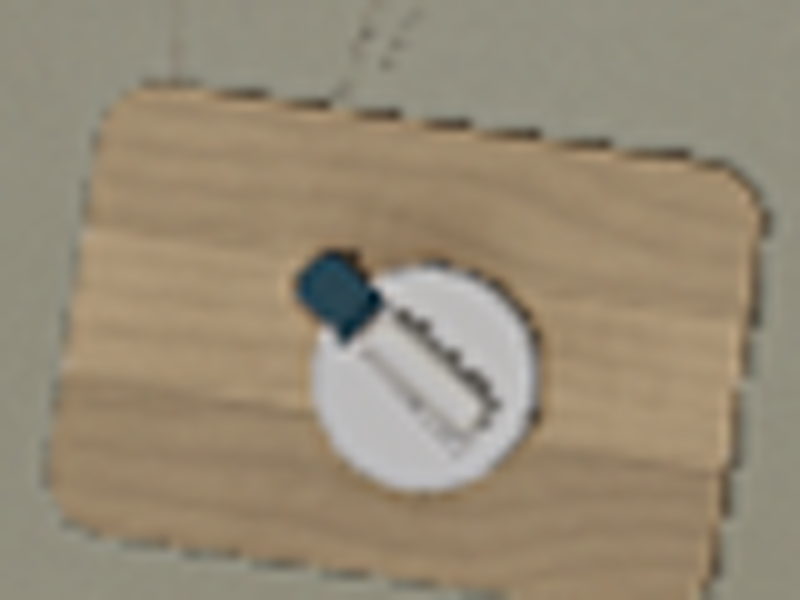

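View pics/c_jug.png

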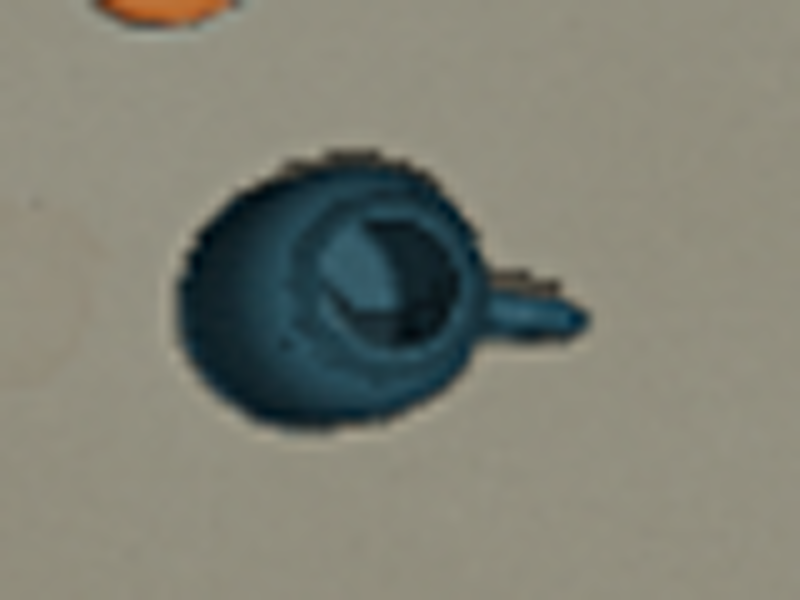

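View pics/c_lids.png

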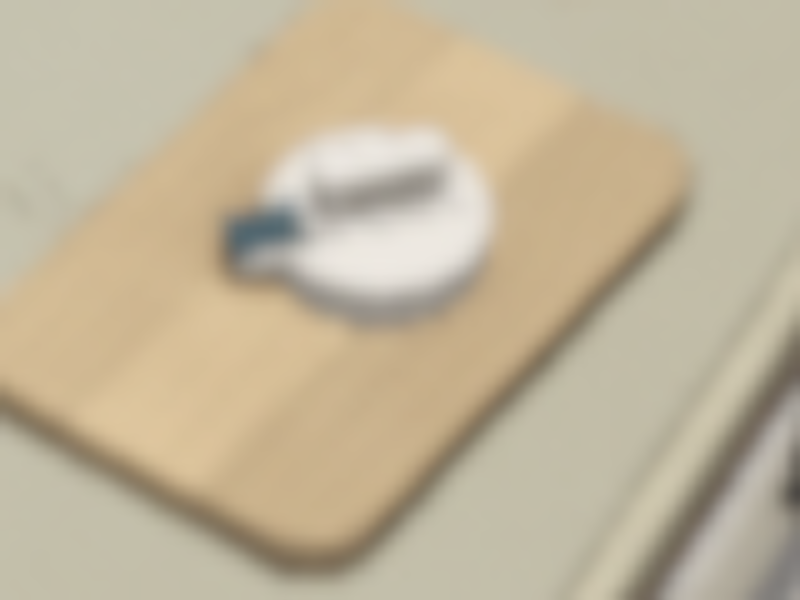

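View pics/c_jugs.png

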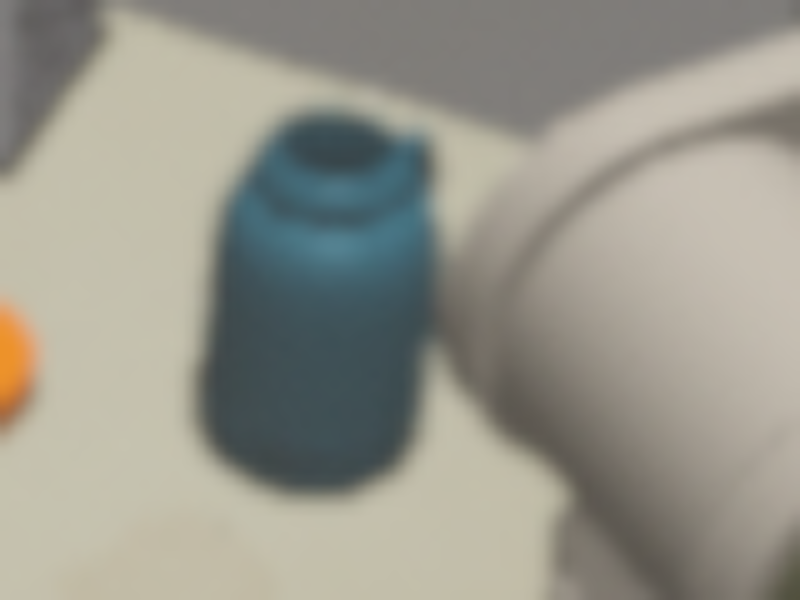

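The lid crop shows an ivory disc centred near full-image (262.2,202.4), with its teal spout flap pointing up-left, tip at about (251.5,191.5). The jug's mouth is near (358.7,197.8), and the handle tip is near (378.5,201.7). Next I convert these to world coordinates.

```bash
python3 -c "
from h import *
t=load('top0');s=load('scene0')
P=lambda d,u0,v0,x,y,z:print(z,at(d,u0+(x-4.5)/10,v0+(y-4.5)/10,z).round(4))
print('lid top');P(t,220,165,426,378,.042)
print('lid edges');P(t,220,165,313,378,.042);P(t,220,165,539,378,.042);P(t,220,165,426,265,.042);P(t,220,165,426,492,.042)
print('flap tip');P(t,220,165,316,268,.040);
print('flap corners');[P(t,220,165,x,y,.040) for x,y in[(298,288),(330,250),(383,300),(346,342)]]
print('jug');P(t,320,170,391,282,.13);P(t,320,170,320,282,.13);P(t,320,170,462,282,.13);P(t,320,170,391,215,.13);P(t,320,170,391,348,.13)
print('handle tip');[P(t,320,170,588,320,z) for z in(.06,.09,.1)]
print('scene lid');P(s,225,180,380,212,.042);print('scene mouth');P(s,265,115,335,145,.13)
print('scene foot front');P(s,265,115,305,490,.0)
print('nuis tomato',at(t,194,181,.03),'spice',at(t,173,207,.1),'garlic',at(t,204,221,.02),'board',at(t,260,199,.022), 'breadbox edge',at(t,330,132,0), 'orange', at(t,336,161,.03))
"
```

```text
lid top
0.042 [0.5133 0.2904 0.042 ]
lid edges
0.042 [0.5126 0.3266 0.042 ]
0.042 [0.5139 0.2543 0.042 ]
0.042 [0.5495 0.291  0.042 ]
0.042 [0.4769 0.2898 0.042 ]
flap tip
0.04 [0.5481 0.3263 0.04  ]
flap corners
0.04 [0.5415 0.3319 0.04  ]
0.04 [0.554  0.3219 0.04  ]
0.04 [0.5382 0.3046 0.04  ]
0.04 [0.5245 0.3162 0.04  ]
jug
0.13 [0.5271 0.0054 0.13  ]
0.13 [0.5268 0.0265 0.13  ]
0.13 [ 0.5275 -0.0157  0.13  ]
0.13 [0.5471 0.0053 0.13  ]
0.13 [0.5075 0.0055 0.13  ]
handle tip
0.06 [ 0.5214 -0.0755  0.06  ]
0.09 [ 0.5194 -0.0659  0.09  ]
0.1 [ 0.5188 -0.0627  0.1   ]
scene lid
0.042 [0.5125 0.2933 0.042 ]
scene mouth
0.13 [0.5285 0.0043 0.13  ]
scene foot front
0.0 [0.5161 0.0321 0.    ]
nuis tomato [0.57925227 0.51231124 0.03      ] spice [0.49090287 0.56258128 0.1       ] garlic [0.45062523 0.47738101 0.02      ] board [0.52516652 0.29721342 0.022     ] breadbox edge [0.75633842 0.06556171 0.        ] orange [0.65318698 0.05173139 0.03      ]
```

The measurements fit the given sizes: lid disc 72 mm, mouth about 42 mm, handle tip about 75 mm out. The results are:
- **Lid:** at (0.513, 0.291), spout heading about 45.5°.
- **Jug:** axis at (0.528, 0.005), handle at about -95°, so the spout must head to about 85°.

I'll hover over the lid with the jaw axis at -44.5° and look.

>>> {"fn": "apply_moves", "kwargs": {
  "plan": [
    {"tx": 278,"ty": -206,"tz": 0,"rz": -1.906,"jaw": 1},
    {"tx": 278,"ty": -206,"tz": 0,"rz": -1.906,"jaw": 1},
    {"tx": 278,"ty": -206,"tz": 0,"rz": -1.906,"jaw": 1},
    {"tx": 278,"ty": -206,"tz": 0,"rz": -1.906,"jaw": 1},
    {"tx": 278,"ty": -206,"tz": 0,"rz": -1.906,"jaw": 1},
    {"tx": 278,"ty": -206,"tz": 0,"rz": -1.906,"jaw": 1},
    {"tx": 278,"ty": -206,"tz": 0,"rz": -1.906,"jaw": 1},
    {"tx": 278,"ty": -206,"tz": 0,"rz": -1.906,"jaw": 1},
    {"tx": 278,"ty": -206,"tz": 0,"rz": -1.906,"jaw": 1},
    {"tx": 278,"ty": -206,"tz": 0,"rz": -1.906,"jaw": 1},
    {"tx": 278,"ty": -206,"tz": 0,"rz": -1.906,"jaw": 1},
    {"tx": 278,"ty": -206,"tz": 0,"rz": -1.906,"jaw": 1}
  ],
  "grip_force": 60
}}

```text
validation failed for argument at $.pl...
```

>>> {"fn": "apply_moves", "kwargs": {
  "plan": [
    {"rz": -0.11},
    {"rz": -0.11},
    {"rz": -0.11},
    {"rz": -0.11}
  ]
}}

```text
validation failed for argument at $.pl...
```

```bash
cat > look.py <<'E'
import sys
from rig import env
import cv2,numpy as np
k=sys.argv[1]
s=env.observe();print(s['time_s'],s['position'].round(4),s['ft_force'].round(2),s['grip_width'],s['q'].round(1));print(s['tool_rot'].round(4), np.degrees(np.arctan2(s['tool_rot'][1,1],s['tool_rot'][0,1])))
for n in sys.argv[2:]:
    d=env.get_image(n);cv2.imwrite(f"pics/{n}{k}.png",d["image"][:,:,::-1]);np.savez(f"pics/{n}{k}.npz",**d)
E
python3 look.py 1 wrist top
```

```text
0.15 [0.2345 0.4972 0.1929] [-0.12 -0.36 -0.41] 0.08526937649687344 [ 52.4  21.8  74.4   0.   83.9 -12.3]
[[-9.044e-01  4.267e-01 -7.000e-04]
 [ 4.267e-01  9.044e-01 -9.000e-04]
 [ 3.000e-04 -1.100e-03 -1.000e+00]] 64.74430439890354
```

The schema rejected both calls, so nothing moved. I'll try a row with all the fields filled in.

>>> {"fn": "apply_moves", "kwargs": {
  "plan": [
    {"tx": 278,"ty": -206,"tz": 0,"rx": 0,"ry": 0,"rz": -1.906,"jaw": 1},
    {"tx": 278,"ty": -206,"tz": 0,"rx": 0,"ry": 0,"rz": -1.906,"jaw": 1}
  ],
  "grip_force": 60
}}

```text
time_s: 0.45
position: [0.3151, 0.4375, 0.1932]
tool_rot: [[-0.736, 0.677, -0.0], [0.677, 0.736, -0.0], [0.0, -0.0, -1.0]]
ft_force: [1.0, 1.4, 0.5]
grip_width: 0.0853
```

>>> {"fn": "apply_moves", "kwargs": {
  "plan": [
    {"tx": 198,"ty": -146,"tz": 0,"rx": 0,"ry": 0,"rz": -1.604,"jaw": 1},
    {"tx": 198,"ty": -146,"tz": 0,"rx": 0,"ry": 0,"rz": -1.604,"jaw": 1},
    {"tx": 198,"ty": -146,"tz": 0,"rx": 0,"ry": 0,"rz": -1.604,"jaw": 1},
    {"tx": 198,"ty": -146,"tz": 0,"rx": 0,"ry": 0,"rz": -1.604,"jaw": 1},
    {"tx": 198,"ty": -146,"tz": 0,"rx": 0,"ry": 0,"rz": -1.604,"jaw": 1},
    {"tx": 198,"ty": -146,"tz": 0,"rx": 0,"ry": 0,"rz": -1.604,"jaw": 1},
    {"tx": 198,"ty": -146,"tz": 0,"rx": 0,"ry": 0,"rz": -1.604,"jaw": 1},
    {"tx": 198,"ty": -146,"tz": 0,"rx": 0,"ry": 0,"rz": -1.604,"jaw": 1},
    {"tx": 198,"ty": -146,"tz": 0,"rx": 0,"ry": 0,"rz": -1.604,"jaw": 1},
    {"tx": 198,"ty": -146,"tz": 0,"rx": 0,"ry": 0,"rz": -1.604,"jaw": 1},
    {"tx": 198,"ty": -146,"tz": 0,"rx": 0,"ry": 0,"rz": -1.604,"jaw": 1},
    {"tx": 198,"ty": -146,"tz": 0,"rx": 0,"ry": 0,"rz": -1.604,"jaw": 1}
  ]
}}

```text
time_s: 1.65
position: [0.5131, 0.2915, 0.1931]
tool_rot: [[0.702, 0.713, -0.0], [0.713, -0.702, 0.0], [-0.0, -0.0, -1.0]]
ft_force: [-0.3, -0.2, 0.1]
grip_width: 0.0855
```

```bash
python3 look.py 1 wrist scene
```

```text
1.65 [0.5131 0.2915 0.1931] [-0.26 -0.22  0.1 ] 0.08549933769194056 [18.1 25.9 67.7  0.  86.4 62.7]
[[ 7.017e-01  7.125e-01 -3.000e-04]
 [ 7.125e-01 -7.017e-01  0.000e+00]
 [-2.000e-04 -2.000e-04 -1.000e+00]] -44.56069698817002
```

View pics/wrist1.png

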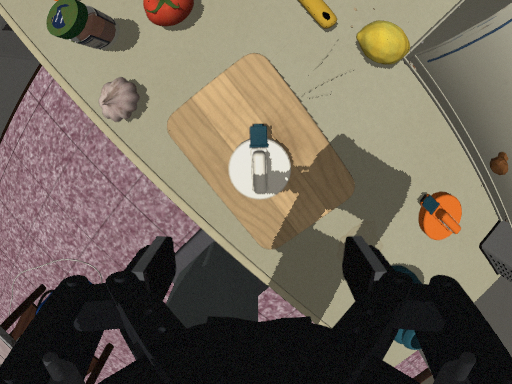

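The wrist view shows the ivory lid at (260,168), its teal spout straight up in the image at (258,132), so the jaws are lined up with the bar. I'll enlarge it to measure.

```bash
cat >> h.py <<'E'
def wat(d,u,v,z):
    K=d["intrinsics"];T=d["world_from_camera"]
    a=np.array([(u-K[0,2])/K[0,0],(v-K[1,2])/K[1,1]]);th=np.hypot(*a)
    r=np.array([np.sin(th)*a[0]/th,-np.sin(th)*a[1]/th,-np.cos(th)]);o=T[:3,3];r=T[:3,:3]@r
    return o+r*(z-o[2])/r[2]
E
python3 -c "
from h import *
crop('wrist1',220,115,80,90,7,'pics/c_w1.png')"
```

```text
(no output)
```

View pics/c_w1.png

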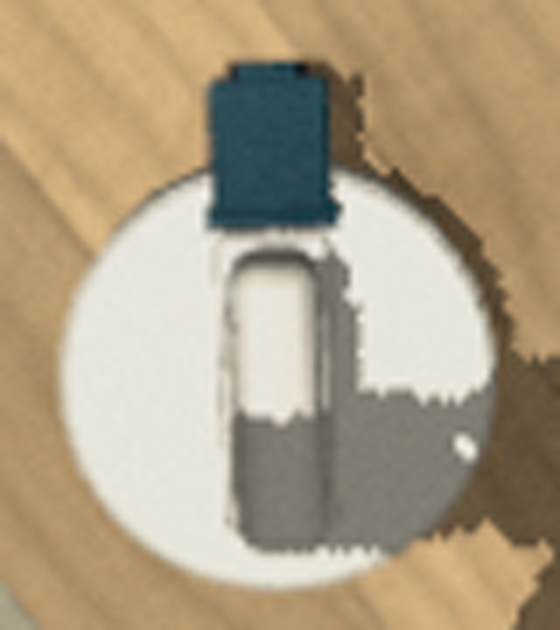

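```bash
python3 -c "
from h import *
w=load('wrist1')
P=lambda n,x,y,z:print(n,wat(w,220+(x-3)/7,115+(y-3)/7,z).round(4))
P('disc c',278,375,.042);P('l',62,375,.042);P('r',497,375,.042);P('t',278,165,.042);P('b',278,588,.042)
P('bar top c',278,400,.066);P('bar t',277,255,.066);P('bar b',281,545,.066)
P('bar l',238,400,.066);P('bar r',320,400,.066)
P('spout tip',268,62,.038)
P('flapL',212,85,.042);P('flapR',328,85,.042);P('flapl',209,225,.042);P('flapr',333,218,.042)
from scipy.spatial.transform import Rotation
"
```

```text
disc c [0.5146 0.2915 0.042 ]
l [0.4894 0.3163 0.042 ]
r [0.5402 0.2665 0.042 ]
t [0.5386 0.316  0.042 ]
b [0.4891 0.2655 0.042 ]
bar top c [0.5153 0.2923 0.066 ]
bar t [0.5308 0.3083 0.066 ]
bar b [0.4996 0.2756 0.066 ]
bar l [0.511  0.2966 0.066 ]
bar r [0.5199 0.2879 0.066 ]
spout tip [0.5489 0.3288 0.038 ]
flapL [0.5402 0.3325 0.042 ]
flapR [0.5533 0.3196 0.042 ]
flapl [0.5239 0.3169 0.042 ]
flapr [0.5389 0.3037 0.042 ]
```

The lid's axis is at about (0.514, 0.291), the bar heading at about 46°, and both cameras agree within 2 mm. I'll go down and close.

>>> {"fn": "apply_moves", "kwargs": {
  "plan": [
    {"tx": 1,"ty": 0,"tz": -50,"rx": 0,"ry": 0,"rz": 0.01,"jaw": 1},
    {"tx": 1,"ty": 0,"tz": -95,"rx": 0,"ry": 0,"rz": 0.01,"jaw": 1},
    {"tx": 1,"ty": 0,"tz": -120,"rx": 0,"ry": 0,"rz": 0.01,"jaw": 1},
    {"tx": 1,"ty": 0,"tz": -135,"rx": 0,"ry": 0,"rz": 0.01,"jaw": 1},
    {"tx": 1,"ty": 0,"tz": -144,"rx": 0,"ry": 0,"rz": 0.01,"jaw": 1},
    {"tx": 1,"ty": 0,"tz": -147,"rx": 0,"ry": 0,"rz": 0.01,"jaw": 1},
    {"tx": 1,"ty": 0,"tz": -147,"rx": 0,"ry": 0,"rz": 0.01,"jaw": 1}
  ]
}}

```text
time_s: 2.45
position: [0.5143, 0.2916, 0.0465]
tool_rot: [[0.691, 0.723, 0.0], [0.723, -0.691, 0.0], [0.0, 0.0, -1.0]]
ft_force: [0.7, 0.1, -0.1]
grip_width: 0.0852
```

>>> {"fn": "apply_moves", "kwargs": {
  "plan": [
    {"tx": 0,"ty": 0,"tz": 0,"rx": 0,"ry": 0,"rz": 0,"jaw": -0.3},
    {"tx": 0,"ty": 0,"tz": 0,"rx": 0,"ry": 0,"rz": 0,"jaw": -0.4},
    {"tx": 0,"ty": 0,"tz": 0,"rx": 0,"ry": 0,"rz": 0,"jaw": -0.5},
    {"tx": 0,"ty": 0,"tz": 0,"rx": 0,"ry": 0,"rz": 0,"jaw": -0.5},
    {"tx": 0,"ty": 0,"tz": 0,"rx": 0,"ry": 0,"rz": 0,"jaw": -0.5}
  ]
}}

```text
time_s: 2.95
position: [0.5144, 0.2916, 0.0466]
tool_rot: [[0.691, 0.723, 0.001], [0.723, -0.691, 0.0], [0.001, 0.0, -1.0]]
ft_force: [-0.0, -0.6, 0.5]
grip_width: 0.0214
```

```bash
python3 look.py 2 wrist
```

```text
2.95 [0.5144 0.2916 0.0466] [-0.03 -0.6   0.52] 0.021430689273146463 [18.1 33.8 79.7  0.  66.4 61.8]
[[ 6.911e-01  7.227e-01  5.000e-04]
 [ 7.227e-01 -6.911e-01  3.000e-04]
 [ 6.000e-04  2.000e-04 -1.000e+00]] -43.72111266156535
```

View pics/wrist2.png

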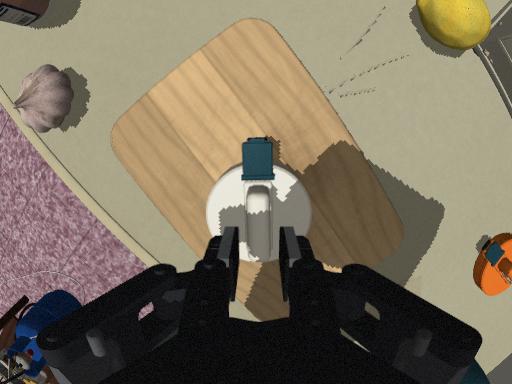

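The fingers straddle the bar. I'll project the TCP and the bar ends into this picture to check that they are centred along the bar.

```bash
cat >> h.py <<'E'
def wproj(d,P):
    K=d["intrinsics"];T=d["world_from_camera"];p=T[:3,:3].T@(np.asarray(P,float)-T[:3,3]);q=np.array([p[0],-p[1]]);n=np.hypot(*q);th=np.arctan2(n,-p[2])
    return (K[0,2]+K[0,0]*th*q[0]/n).round(1),(K[1,2]+K[1,1]*th*q[1]/n).round(1)
E
python3 -c "
from h import *
w=load('wrist2');x=np.array([.691,.723,0]);y=np.array([.723,-.691,0]);tcp=np.array([.5144,.2916,.0466])
for a in(-11,0,11):
  for b in (-11,11): print(a,b,wproj(w,tcp+x*a/1e3+y*b/1e3))
L=np.array([.514,.291,.066])
print([wproj(w,L+x*a/1e3) for a in(-23,0,23)], wproj(w,[.514,.291,.042]),[wproj(w,np.array([.514,.291,.042])+x*a/1e3) for a in(-36,36)])
"
python3 -c "
from h import *
crop('wrist2',195,130,130,120,6,'pics/c_w2.png')"
```

```text
-11 -11 (np.float64(241.4), np.float64(232.3))
-11 11 (np.float64(274.4), np.float64(232.4))
0 -11 (np.float64(241.1), np.float64(217.0))
0 11 (np.float64(274.8), np.float64(217.0))
11 -11 (np.float64(240.8), np.float64(201.0))
11 11 (np.float64(275.1), np.float64(201.0))
[(np.float64(258.0), np.float64(263.5)), (np.float64(258.0), np.float64(229.9)), (np.float64(258.0), np.float64(192.7))] (np.float64(258.1), np.float64(215.5)) [(np.float64(258.1), np.float64(262.4)), (np.float64(258.1), np.float64(162.3))]
```

View pics/c_w2.png

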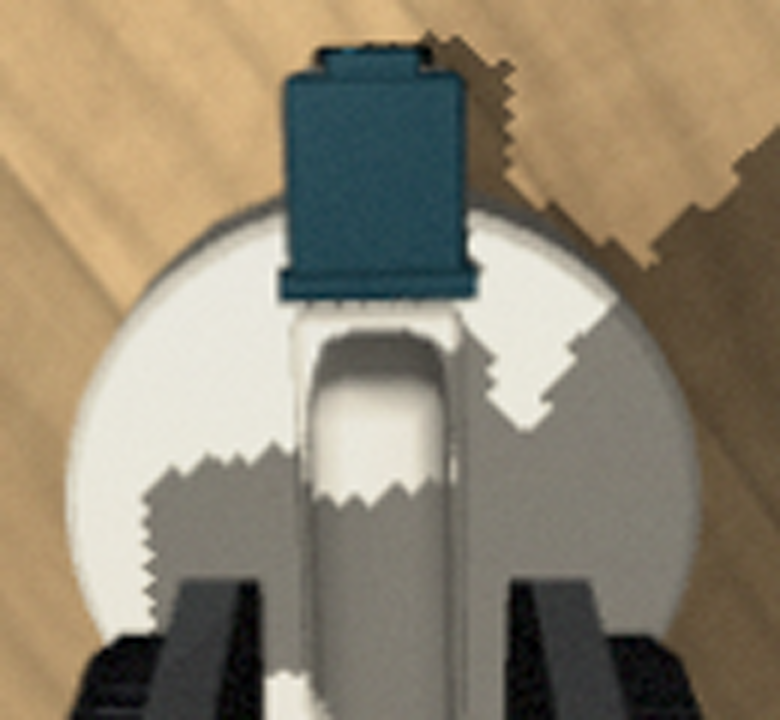

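```bash
python3 -c "
from h import *
w=load('wrist2');x=np.array([.691,.723,0]);y=np.array([.723,-.691,0]);tcp=np.array([.5144,.2916,.0466]);z=np.array([0,0,1.])
print(w['world_from_camera'][:3,3]-tcp)
for h in(0,10,20,30,40):print(h,wproj(w,tcp+x*.011-y*.0107+z*h/1e3),wproj(w,tcp+x*.011+y*.0107+z*h/1e3))
"
```

```text
[0.0487772  0.05025378 0.18115367]
0 (np.float64(241.2), np.float64(201.0)) (np.float64(274.6), np.float64(201.0))
10 (np.float64(240.3), np.float64(206.1)) (np.float64(275.4), np.float64(206.1))
20 (np.float64(239.3), np.float64(211.7)) (np.float64(276.4), np.float64(211.7))
30 (np.float64(238.2), np.float64(218.0)) (np.float64(277.4), np.float64(218.0))
40 (np.float64(236.9), np.float64(225.0)) (np.float64(278.5), np.float64(225.1))
```

```bash
python3 -c "
from h import *
w=load('wrist1');x=np.array([.7017,.7125,0]);y=np.array([.7125,-.7017,0]);tcp=np.array([.5131,.2915,.1931]);z=np.array([0,0,1.])
for h in(0,13,20,30,40,50):print(h,wproj(w,tcp+x*.011-y*.0427+z*h/1e3),wproj(w,tcp+x*.011+y*.0427+z*h/1e3))
"
python3 -c "
from h import *
crop('wrist1',120,220,270,130,3,'pics/c_w3.png')"
python3 look.py 2b scene
python3 -c "
from h import *
crop('scene2b',200,130,140,110,6,'pics/c_s3.png')"
```

```text
0 (np.float64(192.4), np.float64(200.8)) (np.float64(323.5), np.float64(200.9))
13 (np.float64(187.9), np.float64(207.3)) (np.float64(327.9), np.float64(207.5))
20 (np.float64(185.3), np.float64(211.2)) (np.float64(330.4), np.float64(211.5))
30 (np.float64(181.2), np.float64(217.4)) (np.float64(334.4), np.float64(217.6))
40 (np.float64(176.6), np.float64(224.2)) (np.float64(338.9), np.float64(224.4))
50 (np.float64(171.6), np.float64(231.8)) (np.float64(343.8), np.float64(232.1))
3.0 [0.5143 0.2916 0.0466] [ 0.11 -0.16  0.19] 0.021347258830535665 [18.1 33.8 79.7  0.  66.4 61.8]
[[ 6.911e-01  7.228e-01  4.000e-04]
 [ 7.228e-01 -6.911e-01  3.000e-04]
 [ 5.000e-04  1.000e-04 -1.000e+00]] -43.71728510324004
```

View pics/c_w3.png

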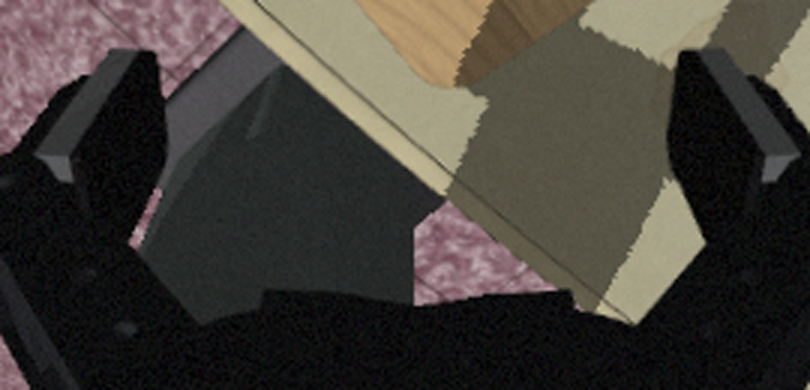

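View pics/c_s3.png

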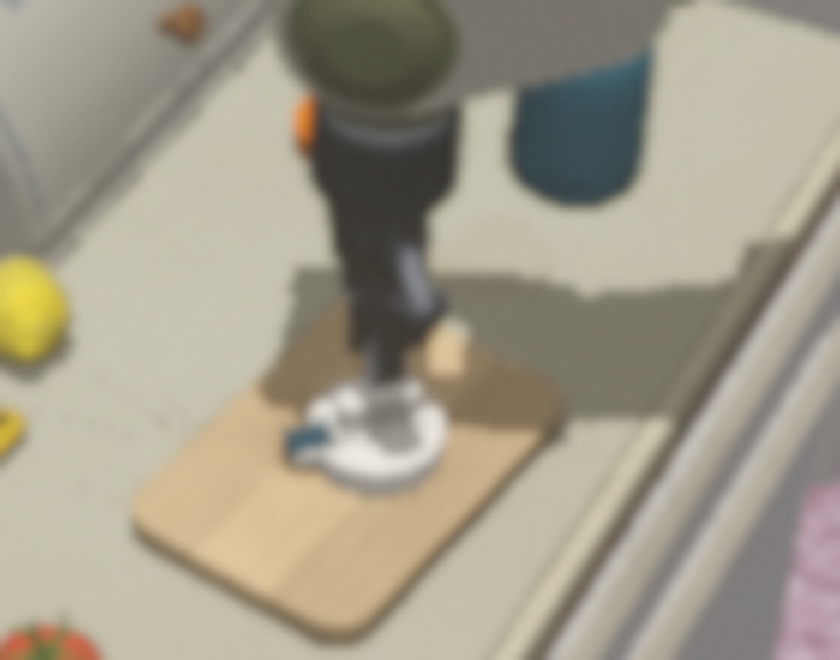

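The pictures disagree with the nominal TCP. In both the wrist and scene views the fingertips sit well above it, level with the top of the bar. I'll check grip_depth and project the TCP into the scene image.

Run:
```python
from rig import env
print(env.grip_depth,[a for a in dir(env) if not a.startswith('_')])
from h import *
s=load('scene2b')
x=np.array([.691,.723,0]);y=np.array([.723,-.691,0]);tcp=np.array([.5143,.2916,.0466])
f=lambda p:tuple(((np.array(proj(s,p))-[200,130])*6+2.5).round(0))
for h in(0,10,20,30,40):
  print(h,[f(tcp+y*b/1e3+[0,0,h/1e3]) for b in(-11,11)])
print('bar top ends',[f(np.array([.514,.291,.066])+x*a/1e3) for a in(-23,23)],'disc c',f([.514,.291,.042]),'spout',f(np.array([.514,.291,.04])+x*.05))
crop('scene2b',235,175,50,45,16,'pics/c_s4.png')
```

```text
-0.0187 ['MotionError', 'close_job', 'get_image', 'grip_depth', 'observe']
0 [(np.float64(383.0), np.float64(432.0)), (np.float64(370.0), np.float64(404.0))]
10 [(np.float64(384.0), np.float64(418.0)), (np.float64(370.0), np.float64(390.0))]
20 [(np.float64(384.0), np.float64(405.0)), (np.float64(371.0), np.float64(377.0))]
30 [(np.float64(385.0), np.float64(391.0)), (np.float64(371.0), np.float64(363.0))]
40 [(np.float64(386.0), np.float64(377.0)), (np.float64(372.0), np.float64(349.0))]
bar top ends [(np.float64(420.0), np.float64(382.0)), (np.float64(337.0), np.float64(400.0))] disc c (np.float64(377.0), np.float64(423.0)) spout (np.float64(287.0), np.float64(446.0))
```

View pics/c_s4.png

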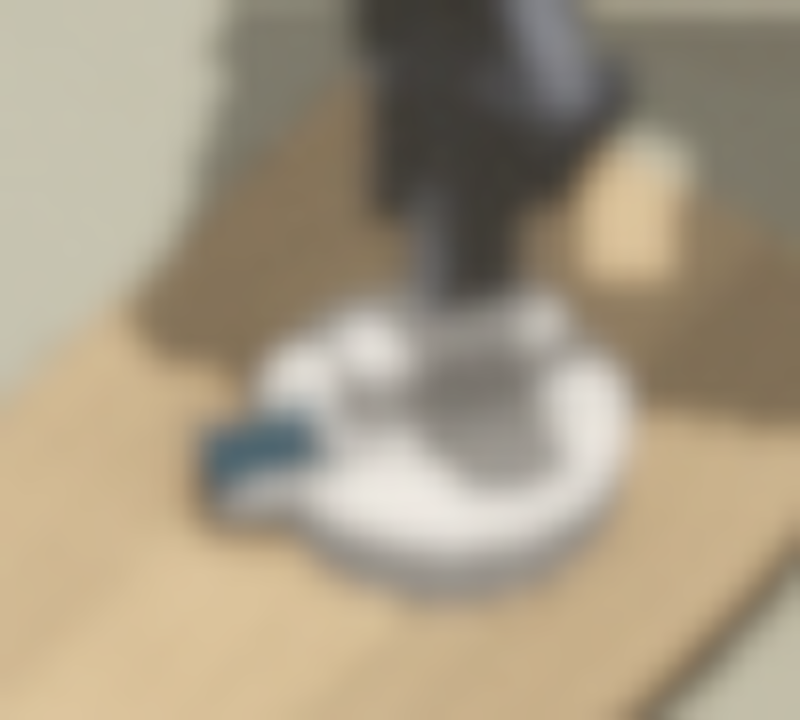

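Both cameras put the real fingertips about 36 mm above the nominal TCP. Closing gently here will settle it: the fingers stop at 14 mm if the bar is between them, and go to about 0 if they are above it.

>>> {"fn": "apply_moves", "kwargs": {
  "plan": [
    {"tx": 0,"ty": 0,"tz": 0,"rx": 0,"ry": 0,"rz": 0,"jaw": -0.85},
    {"tx": 0,"ty": 0,"tz": 0,"rx": 0,"ry": 0,"rz": 0,"jaw": -0.85},
    {"tx": 0,"ty": 0,"tz": 0,"rx": 0,"ry": 0,"rz": 0,"jaw": -0.85}
  ],
  "grip_force": 20
}}

```text
time_s: 3.35
position: [0.5143, 0.2916, 0.0465]
tool_rot: [[0.691, 0.723, 0.0], [0.723, -0.691, 0.0], [0.0, 0.0, -1.0]]
ft_force: [-0.2, -0.4, -1.0]
grip_width: 0.0062
```

```bash
python3 look.py 3 wrist
python3 -c "
from h import *
crop('wrist3',195,130,130,120,6,'pics/c_w4.png')"
```

```text
3.35 [0.5143 0.2916 0.0465] [-0.24 -0.43 -0.99] 0.00619823460565484 [18.1 33.8 79.7  0.  66.4 61.8]
[[ 6.911e-01  7.227e-01  4.000e-04]
 [ 7.227e-01 -6.911e-01  3.000e-04]
 [ 4.000e-04  1.000e-04 -1.000e+00]] -43.71930696500756
```

View pics/c_w4.png

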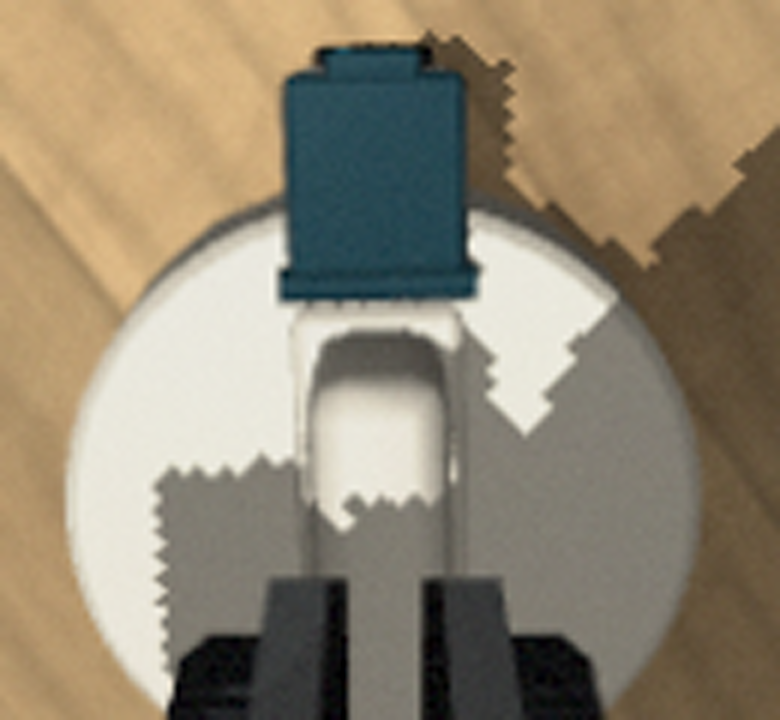

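Confirmed: the fingers closed to 6 mm above the bar, so the real fingertips are about 37 mm above the reported TCP. I'll reopen part way and go down in guarded steps, stopping when the tips touch the disc.

>>> {"fn": "apply_moves", "kwargs": {
  "plan": [
    {"tx": 0,"ty": 0,"tz": 0,"rx": 0,"ry": 0,"rz": 0,"jaw": -0.3},
    {"tx": 0,"ty": 0,"tz": 0,"rx": 0,"ry": 0,"rz": 0,"jaw": -0.3},
    {"tx": 0,"ty": 0,"tz": 0,"rx": 0,"ry": 0,"rz": 0,"jaw": -0.3},
    {"tx": 0,"ty": 0,"tz": -15,"rx": 0,"ry": 0,"rz": 0,"jaw": -0.3},
    {"tx": 0,"ty": 0,"tz": -25,"rx": 0,"ry": 0,"rz": 0,"jaw": -0.3},
    {"tx": 0,"ty": 0,"tz": -30,"rx": 0,"ry": 0,"rz": 0,"jaw": -0.3},
    {"tx": 0,"ty": 0,"tz": -32,"rx": 0,"ry": 0,"rz": 0,"jaw": -0.3},
    {"tx": 0,"ty": 0,"tz": -32,"rx": 0,"ry": 0,"rz": 0,"jaw": -0.3}
  ],
  "grip_force": 60
}}

```text
time_s: 4.2
position: [0.5144, 0.2916, 0.0145]
tool_rot: [[0.691, 0.723, 0.0], [0.723, -0.691, 0.0], [0.0, -0.0, -1.0]]
ft_force: [0.1, 0.1, 0.5]
grip_width: 0.0297
```

```bash
python3 look.py 4 wrist scene
python3 -c "
from h import *
crop('wrist4',195,130,130,120,6,'pics/c_w5.png');crop('scene4',235,175,50,45,16,'pics/c_s5.png')"
```

```text
4.2 [0.5144 0.2916 0.0145] [0.08 0.12 0.45] 0.029663402761387878 [18.1 36.1 81.6  0.  62.3 61.8]
[[ 6.912e-01  7.227e-01  2.000e-04]
 [ 7.227e-01 -6.912e-01  2.000e-04]
 [ 3.000e-04 -0.000e+00 -1.000e+00]] -43.72282004628629
```

View pics/c_w5.png

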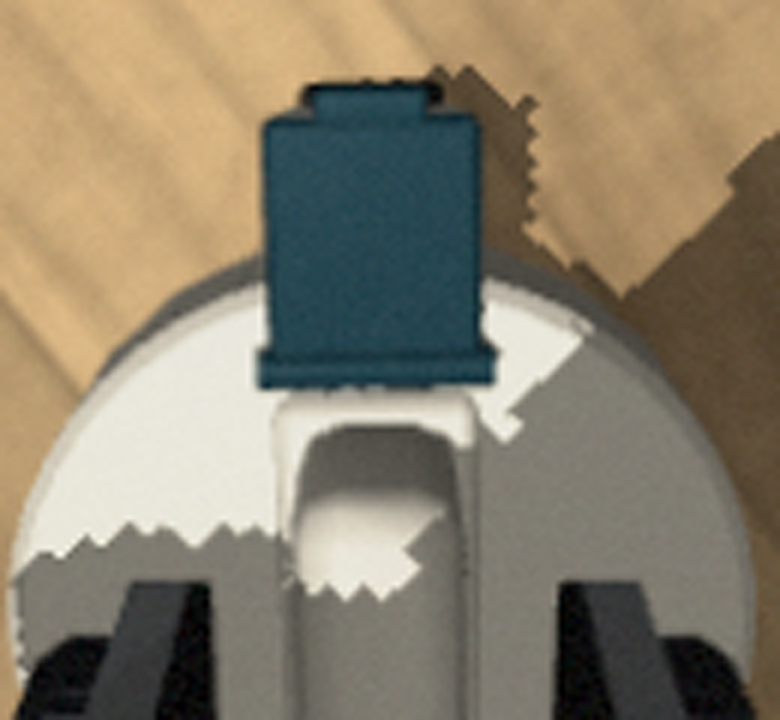

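View pics/c_s5.png

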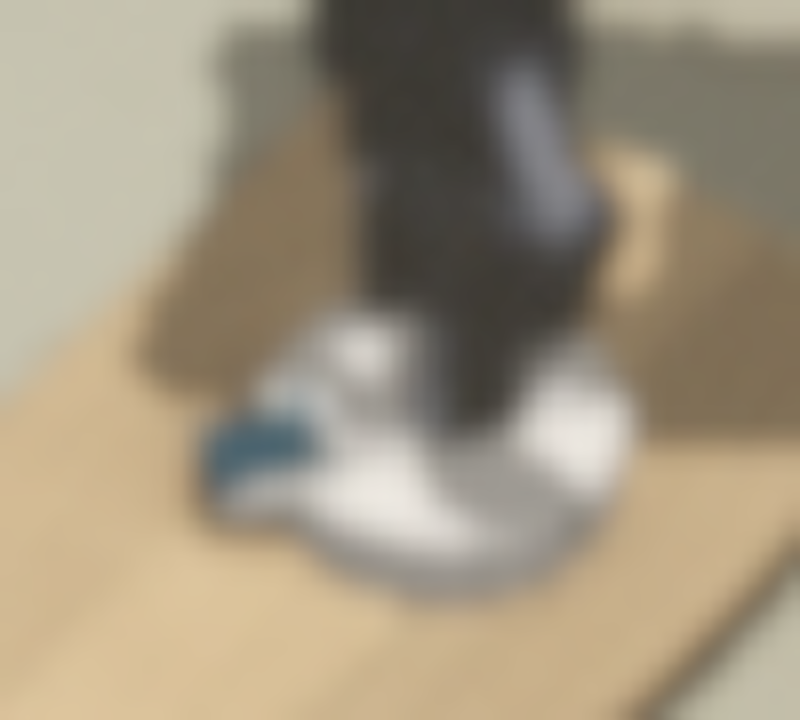

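The finger tips now straddle the bar, an estimated 8 mm above the disc. I'll lower slowly in small steps.

>>> {"fn": "apply_moves", "kwargs": {
  "plan": [
    {"tx": 0,"ty": 0,"tz": -2,"rx": 0,"ry": 0,"rz": 0,"jaw": -0.5},
    {"tx": 0,"ty": 0,"tz": -4,"rx": 0,"ry": 0,"rz": 0,"jaw": -0.5},
    {"tx": 0,"ty": 0,"tz": -4,"rx": 0,"ry": 0,"rz": 0,"jaw": -0.5}
  ]
}}

```text
time_s: 4.6
position: [0.5144, 0.2917, 0.0107]
tool_rot: [[0.691, 0.723, 0.001], [0.723, -0.691, 0.0], [0.001, 0.0, -1.0]]
ft_force: [-1.1, 0.2, -0.2]
grip_width: 0.0216
```

>>> {"fn": "apply_moves", "kwargs": {
  "plan": [
    {"tx": 0,"ty": 0,"tz": -1,"rx": 0,"ry": 0,"rz": 0,"jaw": -0.5},
    {"tx": 0,"ty": 0,"tz": -2,"rx": 0,"ry": 0,"rz": 0,"jaw": -0.5}
  ]
}}

```text
time_s: 4.8
position: [0.5144, 0.2916, 0.0086]
tool_rot: [[0.691, 0.723, 0.001], [0.723, -0.691, 0.0], [0.001, 0.0, -1.0]]
ft_force: [-0.8, -0.4, 0.5]
grip_width: 0.0214
```

```bash
python3 look.py 5 scene
python3 -c "
from h import *
crop('scene5',235,175,50,45,16,'pics/c_s6.png')"
```

```text
4.8 [0.5144 0.2916 0.0086] [-0.77 -0.4   0.48] 0.021407145779397622 [18.1 36.5 81.9  0.  61.5 61.8]
[[ 6.911e-01  7.227e-01  7.000e-04]
 [ 7.227e-01 -6.911e-01  3.000e-04]
 [ 7.000e-04  2.000e-04 -1.000e+00]] -43.720733972903815
```

View pics/c_s6.png

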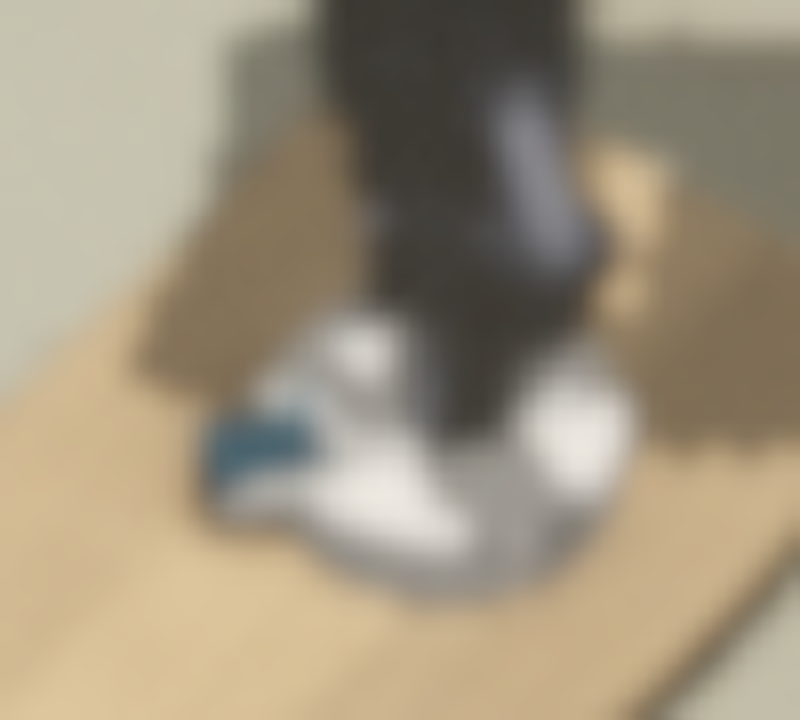

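The tips are about 2 mm above the disc with no contact force. I'll grip here.

>>> {"fn": "apply_moves", "kwargs": {
  "plan": [
    {"tx": 0,"ty": 0,"tz": 0,"rx": 0,"ry": 0,"rz": 0,"jaw": -0.9},
    {"tx": 0,"ty": 0,"tz": 0,"rx": 0,"ry": 0,"rz": 0,"jaw": -1},
    {"tx": 0,"ty": 0,"tz": 0,"rx": 0,"ry": 0,"rz": 0,"jaw": -1},
    {"tx": 0,"ty": 0,"tz": 0,"rx": 0,"ry": 0,"rz": 0,"jaw": -1},
    {"tx": 0,"ty": 0,"tz": 0,"rx": 0,"ry": 0,"rz": 0,"jaw": -1}
  ],
  "grip_force": 80
}}

```text
time_s: 5.35
position: [0.5144, 0.2917, 0.0087]
tool_rot: [[0.691, 0.723, 0.001], [0.723, -0.691, 0.0], [0.001, 0.0, -1.0]]
ft_force: [-0.0, -0.3, 4.3]
grip_width: 0.0124
```

Gripped at 12.4 mm. I'll lift straight up.

>>> {"fn": "apply_moves", "kwargs": {
  "plan": [
    {"tx": 0,"ty": 0,"tz": 15,"rx": 0,"ry": 0,"rz": 0,"jaw": -1},
    {"tx": 0,"ty": 0,"tz": 45,"rx": 0,"ry": 0,"rz": 0,"jaw": -1},
    {"tx": 0,"ty": 0,"tz": 85,"rx": 0,"ry": 0,"rz": 0,"jaw": -1},
    {"tx": 0,"ty": 0,"tz": 130,"rx": 0,"ry": 0,"rz": 0,"jaw": -1},
    {"tx": 0,"ty": 0,"tz": 170,"rx": 0,"ry": 0,"rz": 0,"jaw": -1},
    {"tx": 0,"ty": 0,"tz": 185,"rx": 0,"ry": 0,"rz": 0,"jaw": -1},
    {"tx": 0,"ty": 0,"tz": 190,"rx": 0,"ry": 0,"rz": 0,"jaw": -1},
    {"tx": 0,"ty": 0,"tz": 190,"rx": 0,"ry": 0,"rz": 0,"jaw": -1}
  ]
}}

```text
time_s: 6.15
position: [0.5143, 0.2916, 0.1982]
tool_rot: [[0.691, 0.723, 0.0], [0.723, -0.691, 0.0], [0.0, 0.0, -1.0]]
ft_force: [0.3, 0.7, -0.5]
grip_width: 0.0123
```

```bash
python3 look.py 6 wrist top scene
```

```text
6.15 [0.5143 0.2916 0.1982] [ 0.26  0.69 -0.5 ] 0.012298437774350954 [18.1 25.8 67.   0.  87.2 61.8]
[[ 6.911e-01  7.227e-01  2.000e-04]
 [ 7.227e-01 -6.911e-01  2.000e-04]
 [ 3.000e-04  0.000e+00 -1.000e+00]] -43.71875265018782
```

View pics/wrist6.png

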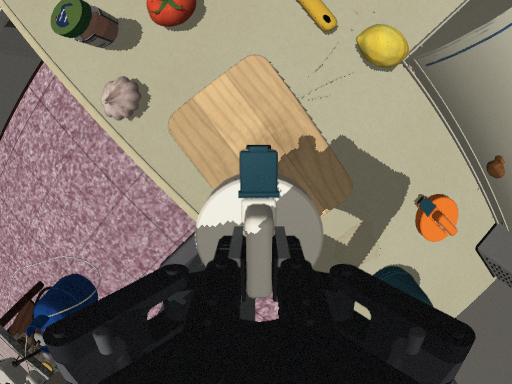

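View pics/scene6.png

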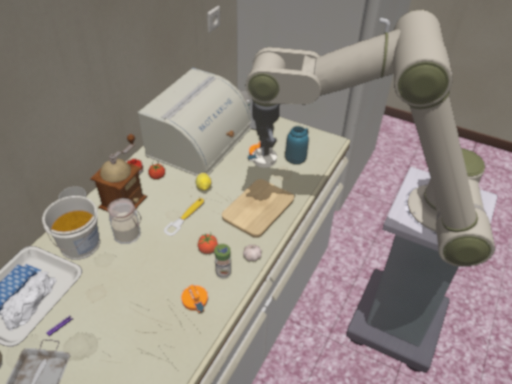

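View pics/top6.png

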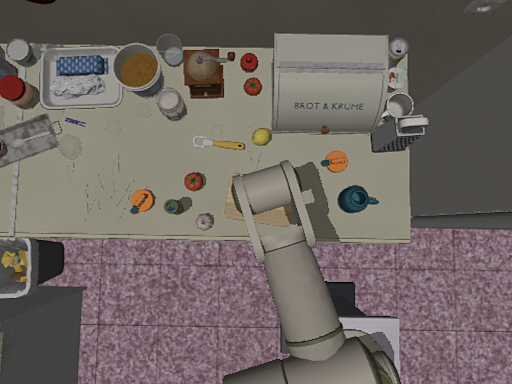

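The lid is held level, and the board is empty in the wrist view. The grasp puts the lid's lower edge 13 mm above the reported TCP. To refine the jug, I'll go over and past it and view it ahead of the wrist camera, with the tool already turned to the final heading.

>>> {"fn": "apply_moves", "kwargs": {
  "plan": [
    {"tx": 1,"ty": -30,"tz": 20,"rx": 0,"ry": 0,"rz": 0.1,"jaw": -1},
    {"tx": 3,"ty": -75,"tz": 30,"rx": 0,"ry": 0,"rz": 0.2,"jaw": -1},
    {"tx": 5,"ty": -120,"tz": 30,"rx": 0,"ry": 0,"rz": 0.3,"jaw": -1},
    {"tx": 7,"ty": -165,"tz": 30,"rx": 0,"ry": 0,"rz": 0.4,"jaw": -1},
    {"tx": 9,"ty": -210,"tz": 30,"rx": 0,"ry": 0,"rz": 0.5,"jaw": -1},
    {"tx": 11,"ty": -255,"tz": 30,"rx": 0,"ry": 0,"rz": 0.6,"jaw": -1},
    {"tx": 12,"ty": -300,"tz": 30,"rx": 0,"ry": 0,"rz": 0.672,"jaw": -1},
    {"tx": 12,"ty": -345,"tz": 30,"rx": 0,"ry": 0,"rz": 0.672,"jaw": -1},
    {"tx": 12,"ty": -380,"tz": 30,"rx": 0,"ry": 0,"rz": 0.672,"jaw": -1},
    {"tx": 12,"ty": -400,"tz": 30,"rx": 0,"ry": 0,"rz": 0.672,"jaw": -1},
    {"tx": 12,"ty": -400,"tz": 30,"rx": 0,"ry": 0,"rz": 0.672,"jaw": -1},
    {"tx": 12,"ty": -400,"tz": 30,"rx": 0,"ry": 0,"rz": 0.672,"jaw": -1}
  ]
}}

```text
time_s: 7.5
position: [0.5256, -0.1083, 0.2261]
tool_rot: [[0.092, 0.996, -0.003], [0.996, -0.092, -0.001], [-0.001, -0.003, -1.0]]
ft_force: [0.3, 0.7, -0.6]
grip_width: 0.0124
```

```bash
python3 look.py 7 wrist top scene
```

```text
7.5 [ 0.5256 -0.1083  0.2261] [ 0.28  0.74 -0.62] 0.012350447670850292 [-24.2  19.3  72.7  -0.1  88.1 -19. ]
[[ 9.160e-02  9.958e-01 -2.900e-03]
 [ 9.958e-01 -9.160e-02 -7.000e-04]
 [-1.000e-03 -2.800e-03 -1.000e+00]] -5.255080616970332
```

View pics/wrist7.png

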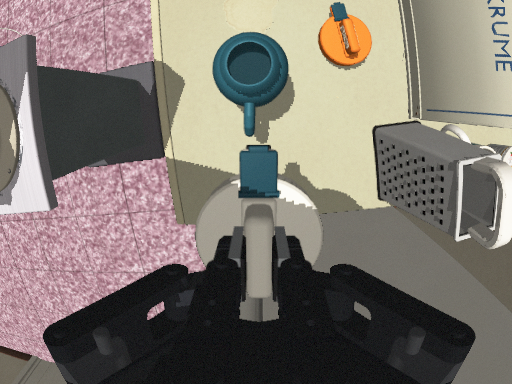

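The wrist view shows the jug's mouth at (250,63), with its handle pointing straight down the image towards the lid, ending near (250,133). I'll enlarge both.

```bash
python3 -c "
from h import *
crop('wrist7',205,25,90,115,5,'pics/c_w7.png');crop('wrist7',185,135,145,110,5,'pics/c_w7l.png')"
```

```text
(no output)
```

View pics/c_w7.png

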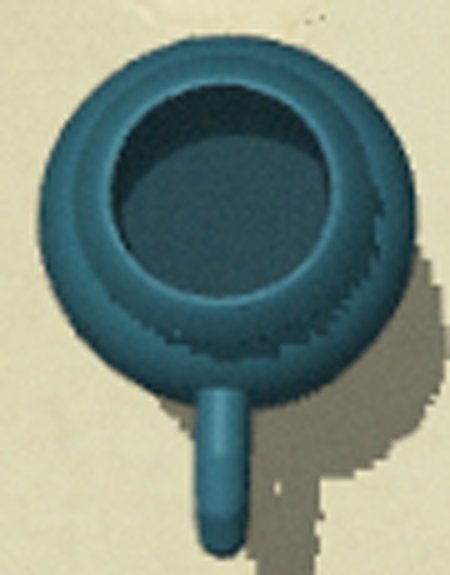

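View pics/c_w7l.png

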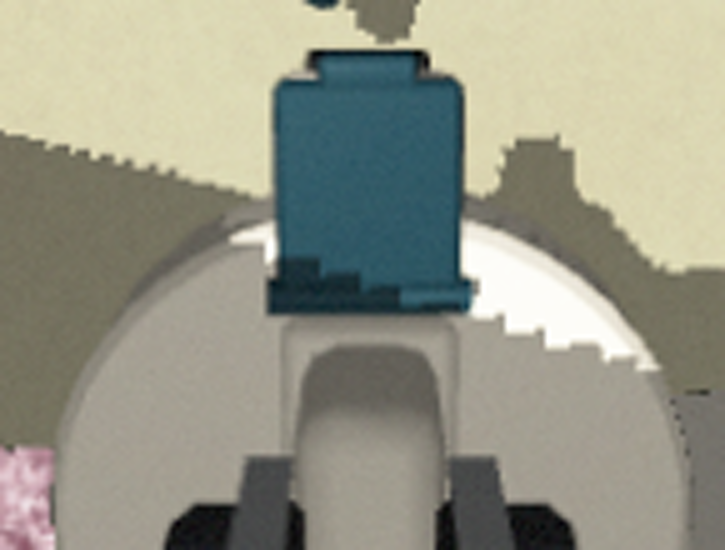

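```bash
python3 -c "
from h import *
w=load('wrist7');print(w['world_from_camera'][:3,3])
Q=lambda x,y,z:wat(w,205+(x-2)/5,25+(y-2)/5,z)
c=np.mean([Q(112,191,.13),Q(332,191,.13),Q(222,83,.13),Q(222,300,.13)],0);print('mouth',c,Q(112,191,.13),Q(332,191,.13),Q(222,83,.13),Q(222,300,.13))
for z in(.03,.05,.07,.09,.11):
  p=Q(221,558,z);d=p-c;print(z,p.round(4),np.hypot(*d[:2]),np.degrees(np.arctan2(d[1],d[0])))
for y in(400,450,500):
  p=Q((195+250)/2,y,.105);d=p-c;print(p,np.degrees(np.arctan2(d[1],d[0])))
s=np.array([.5256,-.1083,.2261]);x=np.array([.0916,.9958,0]);yy=np.array([.9958,-.0916,0])
R=lambda X,Y,z:wat(w,185+(X-2)/5,135+(Y-2)/5,z)
def tl(p): d=p-s;return (d@x*1e3).round(1),(d@yy*1e3).round(1),(d[2]*1e3).round(1)
zl=s[2]+.0133
for dz in (-.004,0,.004):
  print('disc top',tl(R(372,215,zl+.02+dz)),'L',tl(R(57,480,zl+.02+dz)),'R',tl(R(688,480,zl+.02+dz)),'flapL,R',tl(R(275,85,zl+.018+dz)),tl(R(462,85,zl+.018+dz)),'flapback',tl(R(270,312,zl+.022+dz)),tl(R(472,312,zl+.022+dz)),'tip',tl(R(369,52,zl+.018+dz)),'bar front top',tl(R(368,345,zl+.044+dz)))
t=load('top7');
"
```

```text
[ 0.53333451 -0.03885598  0.40710309]
mouth [0.52733451 0.00359266 0.13      ] [0.50725318 0.00566118 0.13      ] [0.54738748 0.00160993 0.13      ] [0.52922318 0.02419026 0.13      ] [ 0.52547421 -0.01709072  0.13      ]
0.03 [ 0.5162 -0.0746  0.03  ] 0.07895094753134657 -98.0904749704116
0.05 [ 0.5171 -0.0727  0.05  ] 0.07695041828775573 -97.61997779031931
0.07 [ 0.518  -0.0708  0.07  ] 0.0749553547700387 -97.12439953591712
0.09 [ 0.5189 -0.0689  0.09  ] 0.07296620531604218 -96.6017602242939
0.11 [ 0.5199 -0.067   0.11  ] 0.07098346711187013 -96.04987569239235
[ 0.52297596 -0.03542336  0.105     ] -96.37419638406375
[ 0.52202264 -0.04554577  0.105     ] -96.16972282827068
[ 0.5210604  -0.05568491  0.105     ] -96.04185822531873
disc top (np.float64(33.2), np.float64(1.0), np.float64(29.3)) L (np.float64(2.4), np.float64(-34.5), np.float64(29.3)) R (np.float64(2.6), np.float64(36.8), np.float64(29.3)) flapL,R (np.float64(46.6), np.float64(-9.1), np.float64(27.3)) (np.float64(46.7), np.float64(10.4), np.float64(27.3)) flapback (np.float64(23.1), np.float64(-9.7), np.float64(31.3)) (n
[... 555 characters left out ...]
 np.float64(11.3), np.float64(35.3)) tip (np.float64(50.6), np.float64(0.7), np.float64(31.3)) bar front top (np.float64(28.2), np.float64(0.8), np.float64(57.3))
disc top (np.float64(35.1), np.float64(1.0), np.float64(37.3)) L (np.float64(6.0), np.float64(-32.6), np.float64(37.3)) R (np.float64(6.2), np.float64(34.9), np.float64(37.3)) flapL,R (np.float64(47.9), np.float64(-8.6), np.float64(35.3)) (np.float64(47.9), np.float64(9.9), np.float64(35.3)) flapback (np.float64(25.6), np.float64(-9.1), np.float64(39.3)) (np.float64(25.6), np.float64(11.1), np.float64(39.3)) tip (np.float64(51.1), np.float64(0.7), np.float64(35.3)) bar front top (np.float64(29.5), np.float64(0.8), np.float64(61.3))
```

All three cameras agree on the jug within 2 mm: mouth at (0.527, 0.0045), handle at -96°. The lid sits true in the fingers. I'll move over the jug axis with heading 84° and go down to just before the fingers start to engage.

>>> {"fn": "apply_moves", "kwargs": {
  "plan": [
    {"tx": 0,"ty": 30,"tz": 0,"rx": 0,"ry": 0,"rz": -0.012,"jaw": -1},
    {"tx": 1,"ty": 70,"tz": 0,"rx": 0,"ry": 0,"rz": -0.012,"jaw": -1},
    {"tx": 1.5,"ty": 100,"tz": 0,"rx": 0,"ry": 0,"rz": -0.012,"jaw": -1},
    {"tx": 1.5,"ty": 113,"tz": 0,"rx": 0,"ry": 0,"rz": -0.012,"jaw": -1},
    {"tx": 1.5,"ty": 113,"tz": -20,"rx": 0,"ry": 0,"rz": -0.012,"jaw": -1},
    {"tx": 1.5,"ty": 113,"tz": -55,"rx": 0,"ry": 0,"rz": -0.012,"jaw": -1},
    {"tx": 1.5,"ty": 113,"tz": -80,"rx": 0,"ry": 0,"rz": -0.012,"jaw": -1},
    {"tx": 1.5,"ty": 113,"tz": -93,"rx": 0,"ry": 0,"rz": -0.012,"jaw": -1},
    {"tx": 1.5,"ty": 113,"tz": -98,"rx": 0,"ry": 0,"rz": -0.012,"jaw": -1},
    {"tx": 1.5,"ty": 113,"tz": -98,"rx": 0,"ry": 0,"rz": -0.012,"jaw": -1}
  ]
}}

```text
time_s: 8.65
position: [0.5273, 0.0056, 0.1286]
tool_rot: [[0.101, 0.995, -0.002], [0.995, -0.101, -0.001], [-0.002, -0.002, -1.0]]
ft_force: [-0.5, 0.5, 0.1]
grip_width: 0.0121
```

```bash
python3 look.py 8 scene wrist
python3 -c "
from h import *
crop('scene8',255,105,80,70,9,'pics/c_s8.png')"
```

```text
8.65 [0.5273 0.0056 0.1286] [-0.49  0.51  0.15] 0.012101126812889945 [-12.2  22.9  84.   -0.1  73.2  -6.4]
[[ 0.1013  0.9949 -0.0025]
 [ 0.9949 -0.1013 -0.0013]
 [-0.0016 -0.0023 -1.    ]] -5.81316154637021
```

View pics/c_s8.png

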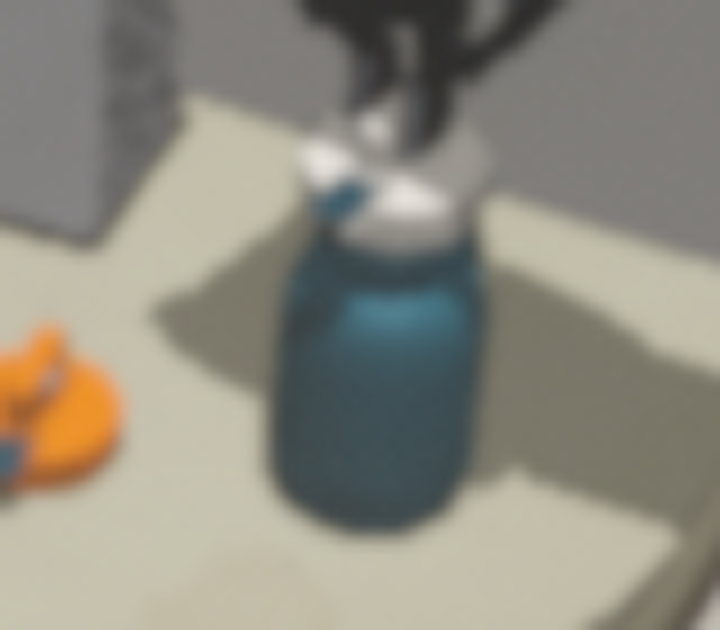

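View pics/wrist8.png

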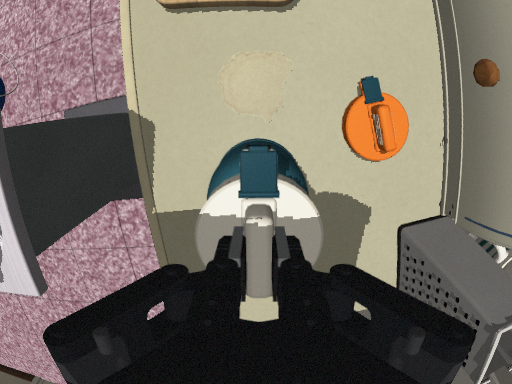

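The lid is centred over the neck with no contact force. I'll go down in small force-watched steps.

>>> {"fn": "apply_moves", "kwargs": {
  "plan": [
    {"tx": 0,"ty": -0.5,"tz": -6,"rx": 0,"ry": 0,"rz": 0,"jaw": -1},
    {"tx": 0,"ty": -0.5,"tz": -12,"rx": 0,"ry": 0,"rz": 0,"jaw": -1},
    {"tx": 0,"ty": -0.5,"tz": -16,"rx": 0,"ry": 0,"rz": 0,"jaw": -1},
    {"tx": 0,"ty": -0.5,"tz": -16,"rx": 0,"ry": 0,"rz": 0,"jaw": -1}
  ]
}}

```text
time_s: 9.15
position: [0.5275, 0.005, 0.1129]
tool_rot: [[0.101, 0.995, -0.002], [0.995, -0.101, -0.001], [-0.002, -0.001, -1.0]]
ft_force: [0.5, 1.1, -0.4]
grip_width: 0.0123
```

>>> {"fn": "apply_moves", "kwargs": {
  "plan": [
    {"tx": 0,"ty": 0,"tz": -1,"rx": 0,"ry": 0,"rz": 0,"jaw": -1},
    {"tx": 0,"ty": 0,"tz": -2,"rx": 0,"ry": 0,"rz": 0,"jaw": -1}
  ]
}}

```text
time_s: 9.35
position: [0.5275, 0.005, 0.1109]
tool_rot: [[0.101, 0.995, -0.002], [0.995, -0.101, -0.002], [-0.002, -0.001, -1.0]]
ft_force: [-0.3, -0.1, -0.1]
grip_width: 0.0125
```

>>> {"fn": "apply_moves", "kwargs": {
  "plan": [
    {"tx": 0,"ty": 0,"tz": -1,"rx": 0,"ry": 0,"rz": 0,"jaw": -1},
    {"tx": 0,"ty": 0,"tz": -2,"rx": 0,"ry": 0,"rz": 0,"jaw": -1}
  ]
}}

```text
time_s: 9.55
position: [0.5275, 0.0051, 0.1091]
tool_rot: [[0.101, 0.995, -0.001], [0.995, -0.101, -0.002], [-0.002, -0.001, -1.0]]
ft_force: [-0.2, -0.2, 2.6]
grip_width: 0.0124
```

Resistance starts at a reported z of 0.109, as predicted (home at about 0.1005). I'll continue.

>>> {"fn": "apply_moves", "kwargs": {
  "plan": [
    {"tx": 0,"ty": 0,"tz": -1,"rx": 0,"ry": 0,"rz": 0,"jaw": -1},
    {"tx": 0,"ty": 0,"tz": -2,"rx": 0,"ry": 0,"rz": 0,"jaw": -1}
  ]
}}

```text
time_s: 9.75
position: [0.5277, 0.005, 0.1074]
tool_rot: [[0.101, 0.995, -0.001], [0.995, -0.101, -0.002], [-0.002, -0.0, -1.0]]
ft_force: [-1.8, 0.1, 4.8]
grip_width: 0.0121
```

>>> {"fn": "apply_moves", "kwargs": {
  "plan": [
    {"tx": 0,"ty": 0,"tz": -1,"rx": 0,"ry": 0,"rz": 0,"jaw": -1},
    {"tx": 0,"ty": 0,"tz": -2,"rx": 0,"ry": 0,"rz": 0,"jaw": -1}
  ]
}}

```text
time_s: 9.95
position: [0.5278, 0.005, 0.1054]
tool_rot: [[0.101, 0.995, -0.0], [0.995, -0.101, -0.002], [-0.002, -0.0, -1.0]]
ft_force: [-0.9, 0.8, -0.0]
grip_width: 0.0121
```

>>> {"fn": "apply_moves", "kwargs": {
  "plan": [
    {"tx": 0,"ty": 0,"tz": -1,"rx": 0,"ry": 0,"rz": 0,"jaw": -1},
    {"tx": 0,"ty": 0,"tz": -2,"rx": 0,"ry": 0,"rz": 0,"jaw": -1}
  ]
}}

```text
time_s: 10.15
position: [0.5275, 0.0051, 0.1029]
tool_rot: [[0.101, 0.995, -0.001], [0.995, -0.101, -0.002], [-0.002, -0.001, -1.0]]
ft_force: [-0.3, -0.3, -2.6]
grip_width: 0.0122
```

>>> {"fn": "apply_moves", "kwargs": {
  "plan": [
    {"tx": 0,"ty": 0,"tz": -1,"rx": 0,"ry": 0,"rz": 0,"jaw": -1},
    {"tx": 0,"ty": 0,"tz": -1.5,"rx": 0,"ry": 0,"rz": 0,"jaw": -1}
  ]
}}

```text
time_s: 10.35
position: [0.5274, 0.005, 0.1012]
tool_rot: [[0.101, 0.995, -0.002], [0.995, -0.101, -0.002], [-0.002, -0.001, -1.0]]
ft_force: [-0.9, 0.8, 1.1]
grip_width: 0.0123
```

The force dropped at about 0.104, so it clicked. Now I'll press on until the disc meets the rim.

>>> {"fn": "apply_moves", "kwargs": {
  "plan": [
    {"tx": 0,"ty": 0,"tz": -1,"rx": 0,"ry": 0,"rz": 0,"jaw": -1},
    {"tx": 0,"ty": 0,"tz": -1,"rx": 0,"ry": 0,"rz": 0,"jaw": -1}
  ]
}}

```text
time_s: 10.55
position: [0.5277, 0.005, 0.1012]
tool_rot: [[0.101, 0.995, -0.0], [0.995, -0.101, -0.002], [-0.002, -0.0, -1.0]]
ft_force: [-3.3, 0.4, 8.2]
grip_width: 0.0123
```

>>> {"fn": "apply_moves", "kwargs": {
  "plan": [
    {"tx": 0,"ty": 0,"tz": -1,"rx": 0,"ry": 0,"rz": 0,"jaw": -1},
    {"tx": 0,"ty": 0,"tz": -1,"rx": 0,"ry": 0,"rz": 0,"jaw": -1}
  ]
}}

```text
time_s: 10.75
position: [0.5278, 0.005, 0.1012]
tool_rot: [[0.101, 0.995, 0.001], [0.995, -0.101, -0.002], [-0.002, 0.001, -1.0]]
ft_force: [-4.1, 1.1, 8.2]
grip_width: 0.0125
```

It bottoms at z 0.101, with about 8 N per mm of commanded press. I'll press to about 20 N and hold for over a second.

>>> {"fn": "apply_moves", "kwargs": {
  "plan": [
    {"tx": -0.3,"ty": 0,"tz": -1.5,"rx": 0,"ry": 0,"rz": 0,"jaw": -1},
    {"tx": -0.3,"ty": 0,"tz": -2.5,"rx": 0,"ry": 0,"rz": 0,"jaw": -1},
    {"tx": -0.3,"ty": 0,"tz": -2.5,"rx": 0,"ry": 0,"rz": 0,"jaw": -1},
    {"tx": -0.3,"ty": 0,"tz": -2.5,"rx": 0,"ry": 0,"rz": 0,"jaw": -1},
    {"tx": -0.3,"ty": 0,"tz": -2.5,"rx": 0,"ry": 0,"rz": 0,"jaw": -1},
    {"tx": -0.3,"ty": 0,"tz": -2.5,"rx": 0,"ry": 0,"rz": 0,"jaw": -1}
  ]
}}

```text
time_s: 11.35
position: [0.528, 0.005, 0.1012]
tool_rot: [[0.101, 0.995, 0.004], [0.995, -0.101, -0.003], [-0.002, 0.004, -1.0]]
ft_force: [-6.5, 1.0, 20.9]
grip_width: 0.0123
```

```bash
python3 look.py 9 scene wrist
python3 -c "
from h import *
crop('scene9',255,105,80,70,9,'pics/c_s9.png');crop('wrist9',185,125,145,120,5,'pics/c_w9.png')"
```

```text
11.35 [0.528  0.005  0.1012] [-6.49  1.05 20.94] 0.012342993349607473 [-12.3  24.6  86.5  -0.1  68.7  -6.4]
[[ 0.101   0.9949  0.0036]
 [ 0.9949 -0.101  -0.0028]
 [-0.0024  0.0038 -1.    ]] -5.79759726602714
```

View pics/c_s9.png

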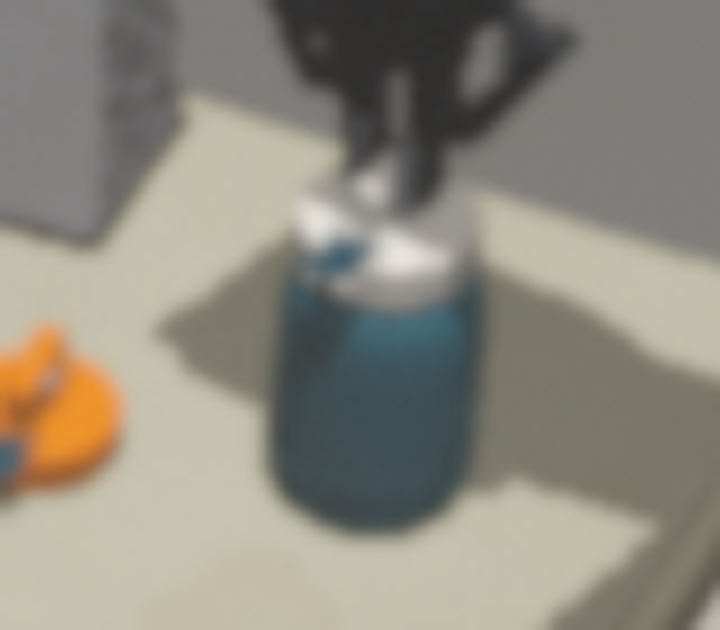

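View pics/c_w9.png

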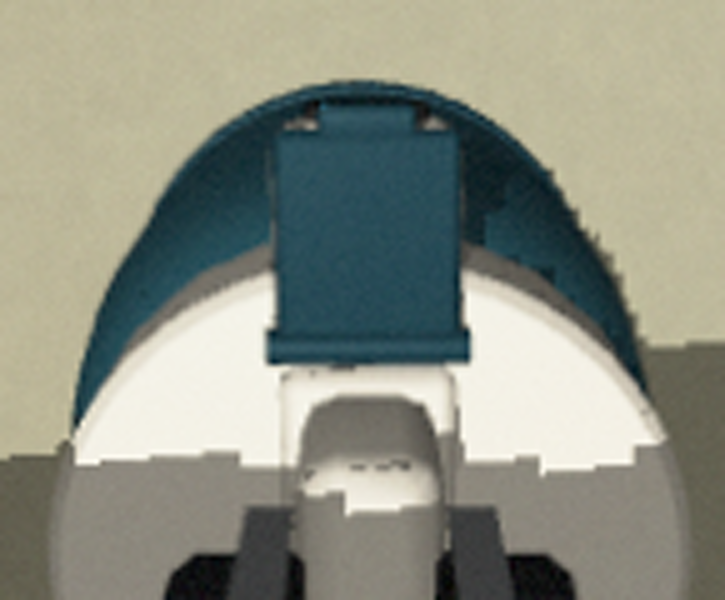

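The lid sits flush on the neck and has not shifted in the grip. The force is about 21 N. I'll hold the press another 0.8 s.

>>> {"fn": "apply_moves", "kwargs": {
  "plan": [
    {"tx": -0.5,"ty": 0,"tz": -3,"rx": 0,"ry": 0,"rz": 0,"jaw": -1},
    {"tx": -0.5,"ty": 0,"tz": -3,"rx": 0,"ry": 0,"rz": 0,"jaw": -1},
    {"tx": -0.5,"ty": 0,"tz": -3,"rx": 0,"ry": 0,"rz": 0,"jaw": -1},
    {"tx": -0.5,"ty": 0,"tz": -3,"rx": 0,"ry": 0,"rz": 0,"jaw": -1},
    {"tx": -0.5,"ty": 0,"tz": -3,"rx": 0,"ry": 0,"rz": 0,"jaw": -1},
    {"tx": -0.5,"ty": 0,"tz": -3,"rx": 0,"ry": 0,"rz": 0,"jaw": -1},
    {"tx": -0.5,"ty": 0,"tz": -3,"rx": 0,"ry": 0,"rz": 0,"jaw": -1},
    {"tx": -0.5,"ty": 0,"tz": -3,"rx": 0,"ry": 0,"rz": 0,"jaw": -1}
  ]
}}

```text
time_s: 12.25
position: [0.528, 0.0049, 0.1011]
tool_rot: [[0.101, 0.995, 0.007], [0.995, -0.101, -0.004], [-0.003, 0.007, -1.0]]
ft_force: [-8.0, 1.3, 25.9]
grip_width: 0.0122
```

>>> {"fn": "apply_moves", "kwargs": {
  "plan": [
    {"tx": 0,"ty": 0,"tz": 0,"rx": 0,"ry": 0,"rz": 0,"jaw": -1},
    {"tx": 0,"ty": 0,"tz": 2,"rx": 0,"ry": 0,"rz": 0,"jaw": -1},
    {"tx": 0,"ty": 0,"tz": 5,"rx": 0,"ry": 0,"rz": 0,"jaw": -1},
    {"tx": 0,"ty": 0,"tz": 10,"rx": 0,"ry": 0,"rz": 0,"jaw": -1},
    {"tx": 0,"ty": 0,"tz": 17,"rx": 0,"ry": 0,"rz": 0,"jaw": -1},
    {"tx": 0,"ty": 0,"tz": 25,"rx": 0,"ry": 0,"rz": 0,"jaw": -1},
    {"tx": 0,"ty": 0,"tz": 33,"rx": 0,"ry": 0,"rz": 0,"jaw": -1},
    {"tx": 0,"ty": 0,"tz": 38,"rx": 0,"ry": 0,"rz": 0,"jaw": -1},
    {"tx": 0,"ty": 0,"tz": 40,"rx": 0,"ry": 0,"rz": 0,"jaw": -1},
    {"tx": 0,"ty": 0,"tz": 40,"rx": 0,"ry": 0,"rz": 0,"jaw": -1}
  ]
}}

```text
time_s: 13.25
position: [0.5281, 0.0049, 0.1413]
tool_rot: [[0.101, 0.995, 0.007], [0.995, -0.101, -0.004], [-0.003, 0.008, -1.0]]
ft_force: [-0.7, 1.1, -3.7]
grip_width: 0.0122
```

```bash
python3 look.py 10 scene
python3 -c "
from h import *
crop('scene10',245,75,95,100,6,'pics/c_s10.png')"
```

```text
13.25 [0.5281 0.0049 0.1413] [-0.74  1.11 -3.66] 0.012249662613356698 [-12.3  22.   83.2  -0.1  74.3  -6.4]
[[ 0.1008  0.9949  0.0073]
 [ 0.9949 -0.1008 -0.0037]
 [-0.0029  0.0076 -1.    ]] -5.783308424091763
```

View pics/c_s10.png

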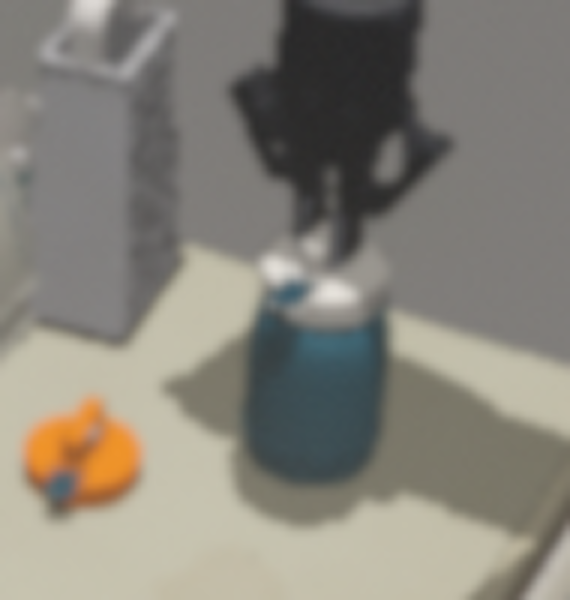

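The jug hangs from the lid with its shadow detached from the foot, and about 3.5 N of load fits jug plus lid. I'll raise it slowly to about 100 mm and let it settle.

>>> {"fn": "apply_moves", "kwargs": {
  "plan": [
    {"tx": 0,"ty": 0,"tz": 4,"rx": 0,"ry": 0,"rz": 0,"jaw": -1},
    {"tx": 0,"ty": 0,"tz": 12,"rx": 0,"ry": 0,"rz": 0,"jaw": -1},
    {"tx": 0,"ty": 0,"tz": 22,"rx": 0,"ry": 0,"rz": 0,"jaw": -1},
    {"tx": 0,"ty": 0,"tz": 34,"rx": 0,"ry": 0,"rz": 0,"jaw": -1},
    {"tx": 0,"ty": 0,"tz": 46,"rx": 0,"ry": 0,"rz": 0,"jaw": -1},
    {"tx": 0,"ty": 0,"tz": 55,"rx": 0,"ry": 0,"rz": 0,"jaw": -1},
    {"tx": 0,"ty": 0,"tz": 60,"rx": 0,"ry": 0,"rz": 0,"jaw": -1},
    {"tx": 0,"ty": 0,"tz": 62,"rx": 0,"ry": 0,"rz": 0,"jaw": -1},
    {"tx": 0,"ty": 0,"tz": 62,"rx": 0,"ry": 0,"rz": 0,"jaw": -1},
    {"tx": 0,"ty": 0,"tz": 62,"rx": 0,"ry": 0,"rz": 0,"jaw": -1},
    {"tx": 0,"ty": 0,"tz": 62,"rx": 0,"ry": 0,"rz": 0,"jaw": -1},
    {"tx": 0,"ty": 0,"tz": 62,"rx": 0,"ry": 0,"rz": 0,"jaw": -1}
  ]
}}

```text
time_s: 14.5
position: [0.5278, 0.005, 0.2028]
tool_rot: [[0.101, 0.995, 0.006], [0.995, -0.101, -0.003], [-0.003, 0.006, -1.0]]
ft_force: [0.5, 0.7, -3.0]
grip_width: 0.0124
```

```bash
python3 look.py 11 scene wrist top
python3 -c "
from h import *
crop('scene11',245,55,95,110,5,'pics/c_s11.png')
s=load('scene11');print([np.array(proj(s,[.528,.005,z])) for z in(.0,.09,.1,.11)])
crop('wrist11',185,125,145,120,5,'pics/c_w11.png')"
```

```text
14.5 [0.5278 0.005  0.2028] [ 0.48  0.7  -3.  ] 0.012364553857708868 [-12.3  19.   77.1  -0.1  83.5  -6.5]
[[ 0.1009  0.9949  0.0062]
 [ 0.9949 -0.1009 -0.0034]
 [-0.0028  0.0065 -1.    ]] -5.7889073384522
[array([295.20969549, 158.23261067]), array([297.17184797, 138.46040503]), array([297.39867061, 136.17476011]), array([297.62733295, 133.87057689])]
```

View pics/c_s11.png

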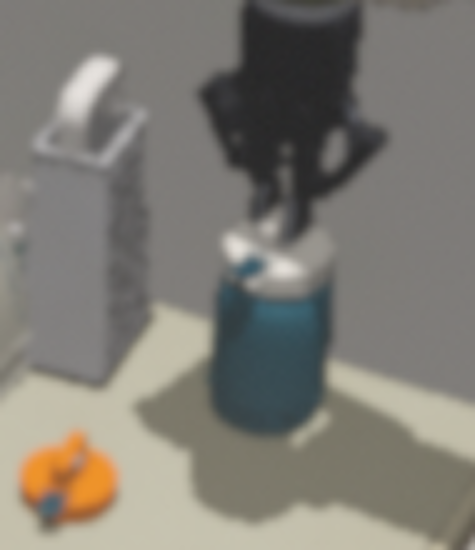

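View pics/c_w11.png

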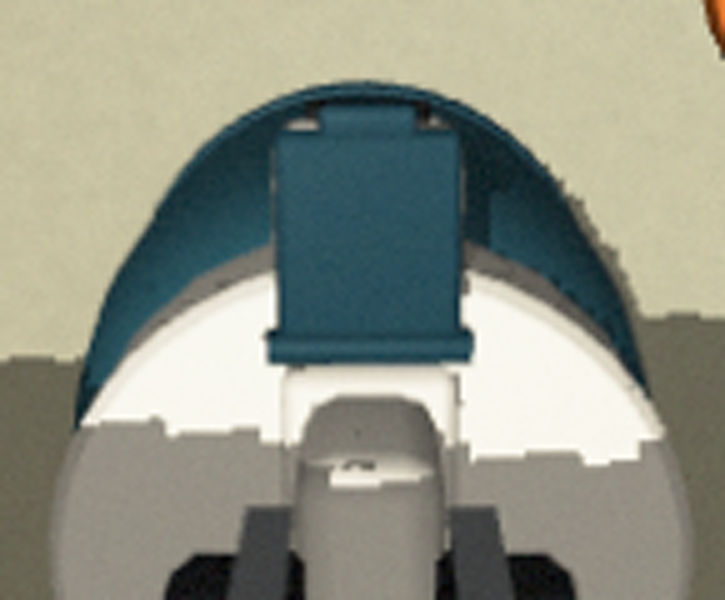

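View pics/top11.png

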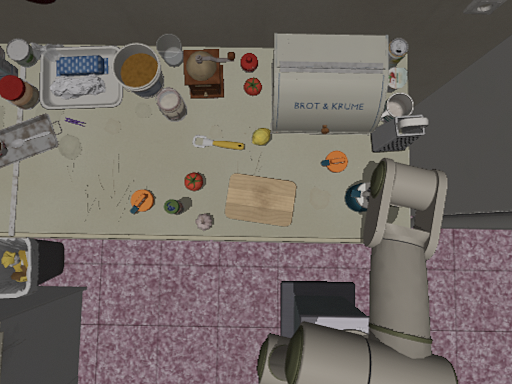

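The jug hangs upright at about 100 mm with the lid flush, and the wrist view looks the same as when pressed home. The garlic, tomato and spice jar are where they started. Handing in.

Run:
```python
from rig import env
s=env.observe();print(s['time_s'],s['qvel'].round(2),s['position'],s['ft_force'])
print(env.close_job())
```

```text
14.65 [-0.06 -0.16 -0.17  0.06  0.09 -0.08] [0.52788225 0.00494753 0.20293207] [-0.03446224  0.41756837 -3.34871426]
the job is handed in; nothing more can be done
None
```

The jug is closed, and the job was handed in at 14.65 s with the jug hanging still from the lid, its foot about 100 mm above the worktop. No verdict is reported.

- **Lid:** I picked the ivory lid off the board by its grip bar and turned its spout to about 84°, with the handle measured at about -96°. The three cameras placed the jug's mouth within 2 mm of each other. The handle direction read -95° to -97° depending on the camera.
- **Click and press:** Resistance began about 9 mm above home, then dropped as it clicked. I held it down with about 21 to 26 N for about 1.4 s.
- **Lift:** The load at hand-in was 3.3 N, which fits jug plus lid. The lid looked flush and unmoved in the grip, the jug looked upright, and the garlic, tomato and spice jar were where they started.

**What disagreed:**
- **Fingertip height:** In the pictures the real fingertips were about 36 mm above the reported TCP. A trial close above the bar confirmed it, and I lowered the grasp to suit.
- **Side force:** While pressing I saw up to 8 N sideways, and the tool tilted by about 0.4°. Neither left a visible effect.
- **Refused calls:** The first two move calls were refused as invalid and moved nothing.

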